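# Unstack the coffee things and pack the caddy in two layers

### The arm

A 7-joint arm with a two-finger parallel gripper is mounted at the origin on the work surface. World frame = base frame: x ahead of the robot, y to its left, z up, the work surface at z = 0. Lengths are in m, angles in rad, forces in N, time in s.
With the tool pointing down it reaches from about 0.4 to 0.925 m from the base axis. Payload 5.6 kg.
Tool frame: the origin (TCP) lies midway between the tips of the shut fingers; the grasp point (between the pads) lies behind it (robot.grip_point_offset is the z of the grasp point in the tool frame, in m); z points along the fingers, y is the line along which they close (so a half turn about z gives the same grasp; the last joint's range is limited). The gripper opens to 85 mm and grips with 20 to 120 N. Pads are 22 mm wide; open, the fingers measure 114 mm over their backs; the gripper's body (76 mm by 85 mm) begins 54 mm behind the grasp point. The pads swing forward as they close: fully open they stand 13 mm farther back than shut.
Start: joints at [-1.379, 0.468, -0.012, 1.603, 0.006, 1.071, -0.056], TCP at [0.151, 0.632, 0.193] pointing down, gripper open.
Joint ranges: [-2.53, 2.53], [-0.31, 2.02], [-1.57, 1.55], [0.28, 2.44], [-1.29, 4.43], [0.15, 1.84], [-2.92, 2.92]. Speed limits (rad/s): [2.57, 2.57, 3.14, 3.14, 3.14, 3.14, 3.14].

### API

Orientations are given as [roll, pitch, yaw] about the fixed x, y, z axes, in that order (R = Rz(yaw) Ry(pitch) Rx(roll)).
In Python, from rig import robot gives the robot as it stands.
- The arm moves only by the shell command python3 -m crank 'ROWS'. ROWS is JSON, a list of rows, each an object with "linear": the shift along the tool's x, y, z in units of 25 mm (1.0 is 25 mm), a list of three; "delta_rot": the turn, a rotation vector about the tool's x, y, z in units of 5 degrees (1.0 is 5 degrees), a list of three; "fingers": the closure in counts, from 0 (fully open) to 255 (shut). In form: [{"linear": [tx, ty, tz], "delta_rot": [wx, wy, wz], "fingers": fingers}, ...]. A call has 1 to 20 rows; each row shifts and turns the commanded pose from where the row before left it, along the tool's axes as they then stand; what a row does not reach is not made up. A row lasts 1/12 s, in which the tool goes at most 41.7 mm and 7.16 degrees, less where a joint would pass 70% of its speed; a pose out of reach is approached as far as the arm can. A call is refused whole if a number of a shift passes 1 or a number of a turn 1, either way. A call with a gripper value outside its range is refused whole. The fingers move at their own pace and stop on an object; the grip force is fixed at half the most. Time passes only in rows, so rows that do not move let the fingers close. It gives the time, the measured TCP pose, the force, the opening and the grip force at its end, in the units of the state.
- robot.sense(): the state, without advancing time (a new reading comes with each control period).
- robot.capture(name): name is "scene" or "top" or "wrist"; returns the picture (420x560x3 uint8, red, green, blue); there is no depth.
- robot.camera_params(name): a dict with "K" (3x3 intrinsics, pixels), "R" (3x3) and "t" (3): a world point X has camera coordinates R X + t; the wrist camera has in their place "hand_eye" (4x4, takes a point from camera to tool coordinates, whose origin is the TCP and whose axes are the flange's). Camera axes: x right, y down, z forward; pixel columns grow to the right and rows downward; lengths in m; the calibration is good to about 2 mm. A picture is of the moment at which its call begins: read the wrist's pose just before it. camera_params takes no time and is no camera call.
- robot.sign_off(): hands the job in; it is judged then, once.
Trained networks look in the newest picture that a camera, given by its name, has taken for a name from the list of things; names that differ only in an ending like _2 or _b are one class to them, and where a whole thing is asked for, a point or a joint stands for the part that bears it (a point fixed in the world has none). Each returns a list of dicts, best first, with "confidence" (0 to 1); they miss things now and then, are a little off and sometimes report something else, mostly with a low value. They report only what shows in the picture. A call takes as long as a camera call. They do not tell look-alikes from the thing itself.
- robot.look_for(camera, name): "point" ([column, row] in pixels, amid what is visible of it).
- robot.outline_of(camera, name): "region" (420x560 bool, what is visible of it) and "point" ([column, row] in pixels, amid what is visible of it).
The state is a dict: "time": time; "joint_pos": joint angles; "dq": joint speeds; "joint_efforts": joint torques, N m; "eef_pos": TCP position; "tool_rot": TCP orientation; "contact_force": force on the tool from outside, world axes, zero at the start; "ft_torque": the same for the moment, N m; "opening": opening from 0.0 (shut) to 1.0 (fully open); "grasp_force": force on a finger pad.
Only numpy, scipy, OpenCV 4.12 (cv2) and the standard library are available. Lean on these libraries where they do the work, as an engineer would, in place of code of your own. Each camera call takes 0.05 s, during which the arm holds its last target. There are 200 camera calls.

### The job

Take the stack apart from the top down, one piece at a time and always upright: the cup goes on the middle of the coaster, then the round coffee tin on the middle of the round blue pad in the wooden caddy, then the date box on the middle of the oblong red pad, lying the same way as the pad. Last, lay the steel tray as the top layer across the lids of the tin and the box, centred over the caddy and along its length. Leave the dallah and the green sugar bowl where they stand, and let go of everything.

Things in the scene. Friction and masses are not known exactly. Their poses are not given: they have to be found in the camera images.
- cup: white ceramic coffee cup without handle, open at the top, top of the stack (stands on the coffee tin). 46 mm high, outer diameter 46 mm at the rim, nearly straight walls (44 mm across at 12 mm up, foot 34 mm), wall 3 mm, about 90 g. Origin: centre of its underside, z up.
- coffee_tin: round blue tin with a brass band, solid and closed, flat top; stands on the date box, under the cup. Diameter 64 mm, 55 mm high, about 180 g. Origin: centre of its underside, z up.
- date_box: oblong closed date box, frosted pale body with a flat red lid and small steel clips on its short ends; stands in the tray, under the coffee tin. 100 mm long (its x) by 54 mm wide (its y) by 55 mm high, about 200 g. Origin: centre of its underside, z up.
- tray: rectangular steel tray at the bottom of the stack, on the worktop. 180 mm long (its x) by 66 mm wide (its y) by 16 mm high outside, walls and floor 3 mm thick, so the date box stands 3 mm above the tray's underside with about 3 mm to spare on each long side; about 180 g. Can be gripped across its 66 mm width. Origin: centre of its underside, z up.
- coaster: round cork coaster with a dark wooden centre, fixed, diameter 90 mm, flat, 6 mm thick. Place for the cup. Origin: centre of its underside, on the worktop.
- caddy: low wooden caddy, fixed, 240 mm long (its y) by 136 mm wide (its x). Inner floor 8 mm above the worktop, rim all round 6 mm thick and 20 mm high. The two pads lie in it on its long centre line, 60 mm to either side of its centre; which pad is on which side changes. With tin and box on their pads their lids are 66 mm above the caddy's underside, and the tray goes on top of both, its length along the caddy's y. Origin: centre of its underside, on the worktop.
- round_pad: round blue pad, fixed on the caddy's floor, diameter 76 mm, 3 mm thick. Place for the coffee tin. Origin: centre of its underside (8 mm above the worktop).
- oblong_pad: oblong red pad, fixed on the caddy's floor, 112 mm (its x, across the caddy) by 66 mm (its y), 3 mm thick. Place for the date box, the box's x along the pad's x, either way round. Origin: centre of its underside (8 mm above the worktop).
- dallah: bystander: chrome coffee pot with brass handle, 200 mm high, body 100 mm across, spout and handle reach 105 mm and 81 mm from its axis. Leave it alone. Origin: centre of its underside.
- sugar_bowl: bystander: green lidded sugar bowl, 72 mm across, 70 mm high. Leave it alone. Origin: centre of its underside.
There are look-alikes about, which are no part of the job. Leave any purple look-alike of the date_box alone.

How it is judged:
By the outcome, as a careful person would: the job done as asked, in the order asked, and still so for the second after the job is handed in, with the robot touching nothing.
It also fails if it takes over 136 s, if anything falls off the work surface, if the arm or the gripper's body presses on something with over 40 N, if the wrist force passes 120 N, or if a joint passes its speed limit or range.

## Working session

There is one attempt and no reset: what is moved stays moved. The work goes in short steps, Python scripts to look and compute and a shell command to move; the robot and the scene stay as the last step left them, time stands still between calls to the robot, and variables do not carry over. Pictures are saved under pics/ and viewed, at most 17 in all, crops included, and the job is handed in when it is done.

```bash
mkdir -p pics; ls; python3 - <<'E'
from rig import robot
import cv2, numpy as np
s=robot.sense(); print(s['time'],s['eef_pos'],s['tool_rot'],s['opening'],robot.grip_point_offset)
for c in ['scene','top']:
    im=robot.capture(c); cv2.imwrite(f'pics/{c}0.png',im[:,:,::-1])
    p=robot.camera_params(c); print(c,np.round(p['K'],1).tolist(),np.round(p['R'],3).tolist(),np.round(p['t'],3).tolist())
    for n in ['cup','coffee_tin','date_box','tray','coaster','caddy','round_pad','oblong_pad','dallah','sugar_bowl']:
        print(n,[(np.round(d['point']).tolist(),round(d['confidence'],2)) for d in robot.look_for(c,n)])
print(np.round(robot.camera_params('wrist')['hand_eye'],3).tolist(),np.round(robot.camera_params('wrist')['K'],1).tolist())
E
```

```text
pics
0.0 [0.15116263 0.63153014 0.19241866] [-3.13981061e+00  1.30889052e-04  2.90671202e+00] 0.9928775061458847 -0.0187
scene [[491.8, 0.0, 281.5], [0.0, 491.8, 203.4], [0.0, 0.0, 1.0]] [[0.389, 0.921, -0.001], [0.717, -0.304, -0.627], [-0.578, 0.244, -0.779]] [-0.221, -0.392, 1.746]
cup [([179.0, 193.0], 0.9)]
coffee_tin [([184.0, 212.0], 0.61)]
date_box [([185.0, 229.0], 0.85), ([132.0, 252.0], 0.83)]
tray [([190.0, 241.0], 0.87)]
coaster [([357.0, 171.0], 0.62)]
caddy [([280.0, 201.0], 0.7)]
round_pad [([262.0, 200.0], 0.67)]
oblong_pad [([307.0, 199.0], 0.91)]
dallah [([329.0, 258.0], 0.8), ([359.0, 174.0], 0.53)]
sugar_bowl [([264.0, 255.0], 0.96)]
top [[452.3, 0.0, 281.4], [0.0, 452.3, 206.0], [0.0, 0.0, 1.0]] [[-0.016, -1.0, -0.003], [-0.99, 0.016, -0.141], [0.141, 0.001, -0.99]] [-0.02, 0.649, 1.174]
cup [([385.0, 250.0], 0.89)]
coffee_tin [([373.0, 253.0], 0.75)]
date_box [([371.0, 264.0], 0.85), ([429.0, 234.0], 0.82)]
tray [([367.0, 278.0], 0.56)]
coaster [([174.0, 258.0], 0.94), ([371.0, 264.0], 0.48)]
caddy [([268.0, 245.0], 0.78)]
round_pad [([386.0, 255.0], 0.68), ([286.0, 252.0], 0.55)]
oblong_pad [([245.0, 240.0], 0.88), ([285.0, 252.0], 0.44)]
dallah [([255.0, 147.0], 0.61)]
sugar_bowl [([307.0, 180.0], 0.66)]
[[0.001, -0.954, -0.3, 0.077], [1.0, 0.001, -0.0, -0.001], [0.001, -0.3, 0.954, -0.182], [0.0, 0.0, 0.0, 1.0]] [[357.8, 0.0, 276.1], [0.0, 357.8, 207.0], [0.0, 0.0, 1.0]]
```

View pics/top0.png

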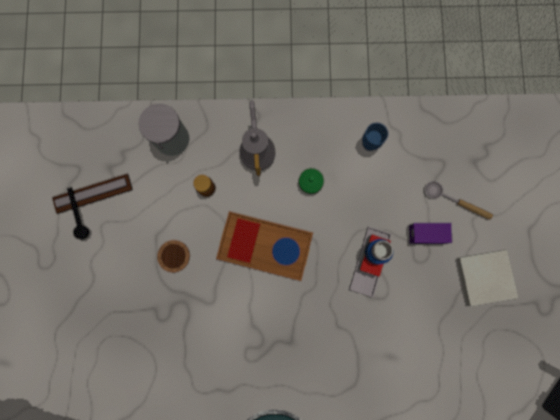

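View pics/scene0.png

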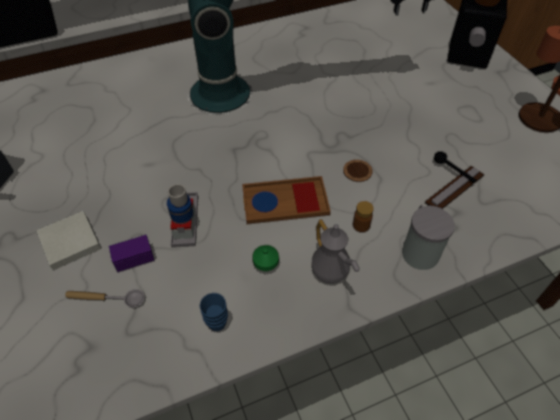

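The top view shows the stack at about (375,255), the coaster at (174,256), the red pad at (244,241), the blue pad at (286,252) and a purple look-alike at (430,234). The scene view agrees: stack (182,215), caddy (286,200), coaster (357,171). Next I'll measure these from outlines.

```bash
cat > h.py <<'E'
from rig import robot
import cv2, numpy as np
from scipy.spatial.transform import Rotation as Ro
def cam(c):
    p=robot.camera_params(c); K=np.array(p['K'])
    if c!='wrist': return K,np.array(p['R']),np.array(p['t'])
    s=robot.sense(); T=np.eye(4); T[:3,:3]=Ro.from_euler('xyz',s['tool_rot']).as_matrix(); T[:3,3]=s['eef_pos']
    M=np.linalg.inv(T@np.array(p['hand_eye'])); return K,M[:3,:3],M[:3,3]
def plane(C,px,z):
    K,R,t=C; px=np.atleast_2d(np.array(px,float))
    d=(R.T@np.linalg.inv(K)@np.c_[px,np.ones(len(px))].T).T; o=-R.T@t
    return (o+d*((z-o[2])/d[:,2])[:,None])[:,:2]
def proj(C,X):
    K,R,t=C; q=(K@(R@np.atleast_2d(X).T+t[:,None])).T; return q[:,:2]/q[:,2:]
def snap(c,name=None):
    C=cam(c); im=robot.capture(c)
    if name: cv2.imwrite(f'pics/{name}.png',im[:,:,::-1])
    return C,im
def mask(c,n,k=0,near=None):
    ds=robot.outline_of(c,n)
    if near is not None and ds: ds=sorted(ds,key=lambda d:np.hypot(*(np.array(d['point'])-near)))
    return ds[k]['region'].astype(np.uint8) if ds else None
def rect(C,m,z):
    cs,_=cv2.findContours(m,cv2.RETR_EXTERNAL,cv2.CHAIN_APPROX_NONE); c=max(cs,key=len)[:,0]
    P=plane(C,c,z); (x,y),(w,h),a=cv2.minAreaRect((P*1000).astype(np.float32))
    if h>w: w,h,a=h,w,a+90
    return np.round([x,y,w,h,a%180],1)  # mm, long-axis angle deg
E
python3 - <<'E'
from h import *
for c in ['top','scene']:
    C,_=snap(c)
    for n,z in [('coaster',.006),('caddy',.02),('round_pad',.011),('oblong_pad',.011),('cup',.159),('tray',.016)]:
        near={'round_pad':(286,252) if c=='top' else (264,200)}.get(n,None)
        if n=='coaster': near=(174,256) if c=='top' else (357,171)
        m=mask(c,n,near=near)
        print(c,n,rect(C,m,z) if m is not None else None, m.sum() if m is not None else '')
    for d in robot.outline_of(c,'date_box'): print('box',d['point'],rect(C,d['region'].astype(np.uint8),.058))
    m=mask(c,'coffee_tin',near=(372,253) if c=='top' else (182,212)); print('tin',rect(C,m,.113))
E
```

```text
top coaster [523.4 269.2  87.9  87.8  90.7] 860
top caddy [546.6  17.9 240.3 136.2  74.6] 2737
top round_pad [530.6 -41.2  71.5  71.4 134. ] 583
top oblong_pad [562.5  75.3 111.5  66.  165. ] 966
top cup [ 523.  -272.6   50.6   45.8   87.5] 345
top tray [ 499.  -269.4  183.    70.4  161.3] 820
box [427.5, 235.8] [ 569.8 -423.9  110.7   55.6   89.1]
box [370.2, 263.5] [ 484.8 -260.8   63.2   38.9   62.5]
tin [ 517.5 -265.1   61.8   54.    23. ]
scene coaster [524.2 269.   96.8  85.7 152.6] 547
scene caddy [551.2  17.5 241.9 154.1  74.8] 2324
scene round_pad [529.6 -37.8  74.7  72.6 157.4] 436
scene oblong_pad [560.7  78.4 111.6  66.  163.5] 654
scene cup [ 540.3 -275.3   78.8   45.3  165.3] 379
scene tray [ 581.7 -296.3   63.7   22.8   67.1] 262
box [130.7, 254.0] [ 592.1 -427.4  101.4   91.    89.7]
box [182.3, 225.8] [ 566.1 -285.    72.1   61.1  163.4]
tin [ 549.7 -278.2   96.5   64.9  173.1]
```

```bash
python3 -m crank '[{"linear":[-0.9,-0.8,-0.5],"delta_rot":[0,0,0],"fingers":0},{"linear":[-1,-0.9,-0.6],"delta_rot":[0,0,0],"fingers":0},{"linear":[-1,-0.9,-0.6],"delta_rot":[0,0,0],"fingers":0},{"linear":[-1,-0.9,-0.6],"delta_rot":[0,0,0],"fingers":0},{"linear":[-1,-0.9,-0.6],"delta_rot":[0,0,0],"fingers":0},{"linear":[-1,-0.9,-0.6],"delta_rot":[0,0,0],"fingers":0},{"linear":[-1,-0.9,-0.6],"delta_rot":[0,0,0],"fingers":0},{"linear":[-1,-0.9,0],"delta_rot":[0,0,0],"fingers":0},{"linear":[-1,-0.9,0],"delta_rot":[0,0,0],"fingers":0},{"linear":[-1,-0.9,0],"delta_rot":[0,0,0],"fingers":0},{"linear":[-1,-0.9,0],"delta_rot":[0,0,0],"fingers":0},{"linear":[-1,-0.9,0],"delta_rot":[0,0,0],"fingers":0},{"linear":[-1,-0.9,0],"delta_rot":[0,0,0],"fingers":0},{"linear":[-1,-0.9,0],"delta_rot":[0,0,0],"fingers":0},{"linear":[-1,-0.9,0],"delta_rot":[0,0,0],"fingers":0},{"linear":[-1,-0.9,0],"delta_rot":[0,0,0],"fingers":0},{"linear":[-1,-0.9,0],"delta_rot":[0,0,0],"fingers":0},{"linear":[-1,-0.9,0],"delta_rot":[0,0,0],"fingers":0},{"linear":[-1,-0.9,0],"delta_rot":[0,0,0],"fingers":0},{"linear":[-1,-0.9,0],"delta_rot":[0,0,0],"fingers":0}]'
cat >> h.py <<'E'
def go(x,y,z,yaw=None):
    "tool-frame shift in units to reach (x,y,z) m; yaw of tool x in deg"
    s=robot.sense(); R=Ro.from_euler('xyz',s['tool_rot']); e=np.array(s['eef_pos'])
    yw=np.degrees(s['tool_rot'][2])
    print('t',round(s['time'],2),'tcp',np.round(e*1000,1),'rpy',np.round(np.degrees(s['tool_rot']),2),'F',np.round(s['contact_force'],1),'open',round(s['opening'],3),'grip',round(s['grasp_force'],1))
    lin=R.inv().apply(np.array([x,y,z])-e)/.025
    print(' before-turn lin',np.round(lin,2))
    if yaw is not None:
        d=(yaw-yw+180)%360-180
        Rt=Ro.from_euler('xyz',[180,0,yaw],degrees=True)
        print(' rotvec tool (units)',np.round((R.inv()*Rt).as_rotvec(degrees=True)/5,2),' after-turn lin',np.round(Rt.inv().apply(np.array([x,y,z])-e)/.025,2))
E
python3 -c "
from h import *
go(.52,-.27,.27,161.3)"
```

```text
time: 3.67
eef_pos: [0.5317, 0.0798, 0.2962]
tool_rot: [3.141, 0.001, 2.907]
contact_force: [0.4, 1.4, -0.2]
opening: 1.0
grasp_force: 0.0
t 3.67 tcp [531.7  79.8 296.2] rpy [1.7996e+02 3.0000e-02 1.6655e+02] F [ 0.4  1.4 -0.2] open 1.0 grip 0.0
 before-turn lin [ -2.8  -13.72   1.04]
 rotvec tool (units) [0.01 0.01 1.05]  after-turn lin [ -4.04 -13.4    1.05]
```

```bash
python3 -m crank '[{"linear":[-0.3,-0.95,0],"delta_rot":[0,0,0.5],"fingers":0},{"linear":[-0.3,-0.95,0],"delta_rot":[0,0,0.55],"fingers":0},{"linear":[-0.3,-0.95,0],"delta_rot":[0,0,0],"fingers":0},{"linear":[-0.3,-0.95,0],"delta_rot":[0,0,0],"fingers":0},{"linear":[-0.3,-0.95,0],"delta_rot":[0,0,0],"fingers":0},{"linear":[-0.3,-0.95,0],"delta_rot":[0,0,0],"fingers":0},{"linear":[-0.3,-0.95,0],"delta_rot":[0,0,0],"fingers":0},{"linear":[-0.3,-0.95,0.1],"delta_rot":[0,0,0],"fingers":0},{"linear":[-0.3,-0.95,0.1],"delta_rot":[0,0,0],"fingers":0},{"linear":[-0.3,-0.95,0.2],"delta_rot":[0,0,0],"fingers":0},{"linear":[-0.3,-0.95,0.2],"delta_rot":[0,0,0],"fingers":0},{"linear":[-0.3,-0.95,0.2],"delta_rot":[0,0,0],"fingers":0},{"linear":[-0.3,-0.95,0.2],"delta_rot":[0,0,0],"fingers":0},{"linear":[-0.1,-0.95,0],"delta_rot":[0,0,0],"fingers":0},{"linear":[0,0,0],"delta_rot":[0,0,0],"fingers":0}]'
python3 - <<'E'
from h import *
C,im=snap('wrist','w1')
for n,z in [('cup',.159),('coffee_tin',.113),('date_box',.058),('tray',.016)]:
    for d in robot.outline_of('wrist',n): print(n,round(d['confidence'],2),d['point'],rect(C,d['region'].astype(np.uint8),z))
go(.52,-.272,.2)
E
```

```text
time: 4.92
eef_pos: [0.5201, -0.2715, 0.2709]
tool_rot: [-3.138, 0.0, 2.808]
contact_force: [-0.9, -1.1, -0.0]
opening: 1.004
grasp_force: 0.0
cup 0.57 [274.8, 190.2] [ 520.1 -273.5   47.4   46.1  117.8]
coffee_tin 0.63 [546.7, 287.3] [731.  -47.   95.4  40.3 174.2]
date_box 0.84 [273.5, 127.2] [ 483.5 -263.5   53.2   42.9   69.6]
date_box 0.71 [171.3, 240.5] [ 563.4 -421.   116.7   65.6   89.3]
tray 0.81 [274.7, 86.2] [ 460.8 -256.7  104.3   66.6  161. ]
t 5.17 tcp [ 523.1 -264.3  270.9] rpy [179.95   0.   161.42] F [-0.2  0.6  0.2] open 0.999 grip 0.0
 before-turn lin [ 0.02 -0.33  2.84]
```

View pics/w1.png

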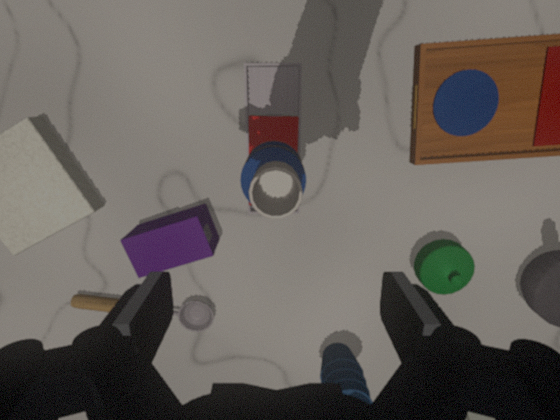

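The wrist view shows the cup rim at (275,190) on the blue tin, the box's red lid at (273,130) below it and the tray end at (274,85). The tool is well aligned, so I'll descend on the cup.

```bash
python3 -c "
from h import *
go(.5203,-.2734,.122,161.3)"
```

```text
t 5.17 tcp [ 523.1 -264.3  270.9] rpy [179.95   0.   161.42] F [-0.2  0.6  0.2] open 0.999 grip 0.0
 before-turn lin [-0.01 -0.39  5.96]
 rotvec tool (units) [0.01 0.   0.02]  after-turn lin [-0.01 -0.38  5.96]
```

```bash
python3 -m crank '[{"linear":[0,-0.2,1],"delta_rot":[0,0,0],"fingers":0},{"linear":[0,0,1],"delta_rot":[0,0,0],"fingers":0},{"linear":[0,0,0.6],"delta_rot":[0,0,0],"fingers":0},{"linear":[0,0,0],"delta_rot":[0,0,0],"fingers":0},{"linear":[0,0,0],"delta_rot":[0,0,0],"fingers":0}]'
python3 - <<'E'
from h import *
C,im=snap('wrist')
for n,z in [('cup',.159),('coffee_tin',.113)]:
    for d in robot.outline_of('wrist',n): print(n,round(d['confidence'],2),d['point'],rect(C,d['region'].astype(np.uint8),z))
go(.5203,-.2734,.122,161.3)
E
```

```text
time: 5.58
eef_pos: [0.5212, -0.2693, 0.2057]
tool_rot: [3.141, -0.001, 2.817]
contact_force: [0.8, 0.4, 0.8]
opening: 1.002
grasp_force: 0.0
cup 0.79 [270.5, 211.4] [ 518.6 -273.    51.6   44.7  161.4]
coffee_tin 0.91 [267.6, 170.5] [ 508.1 -273.6   63.3   52.6   78.4]
t 5.73 tcp [ 522.  -270.5  207.4] rpy [1.7999e+02 1.5000e-01 1.6134e+02] F [-0.6 -0.2  0. ] open 0.998 grip 0.0
 before-turn lin [ 0.04 -0.13  3.42]
 rotvec tool (units) [0.   0.03 0.01]  after-turn lin [ 0.03 -0.13  3.42]
```

```bash
python3 -m crank '[{"linear":[0,-0.12,1],"delta_rot":[0,0,0],"fingers":0},{"linear":[0,0,1],"delta_rot":[0,0,0],"fingers":0},{"linear":[0,0,1],"delta_rot":[0,0,0],"fingers":0},{"linear":[0,0,0.4],"delta_rot":[0,0,0],"fingers":0},{"linear":[0,0,0],"delta_rot":[0,0,0],"fingers":60},{"linear":[0,0,0],"delta_rot":[0,0,0],"fingers":140},{"linear":[0,0,0],"delta_rot":[0,0,0],"fingers":255},{"linear":[0,0,0],"delta_rot":[0,0,0],"fingers":255},{"linear":[0,0,0],"delta_rot":[0,0,0],"fingers":255},{"linear":[0,0,0],"delta_rot":[0,0,0],"fingers":255},{"linear":[0,0,0],"delta_rot":[0,0,0],"fingers":255},{"linear":[0,0,0],"delta_rot":[0,0,0],"fingers":255}]'
python3 -c "
from h import *
snap('scene','s1')
go(.5235,.269,.2)"
```

```text
time: 6.73
eef_pos: [0.5201, -0.2734, 0.1212]
tool_rot: [3.141, 0.0, 2.815]
contact_force: [0.5, 1.1, -0.1]
opening: -0.0
grasp_force: 0.0
t 6.78 tcp [ 520.  -273.3  121.1] rpy [1.800e+02 2.000e-02 1.613e+02] F [ 0.8 -0.1  0.5] open 0.005 grip 0.0
 before-turn lin [ 6.82 20.59 -3.16]
```

```bash
python3 -c "
from h import *
snap('wrist','w2')
import cv2
a=cv2.imread('pics/s1.png')[140:300,80:290]; b=cv2.imread('pics/w2.png')
cv2.imwrite('pics/m1.png',np.hstack([cv2.resize(a,(400,300)),cv2.resize(b,(400,300))]))"
```

```text
(no output)
```

View pics/m1.png

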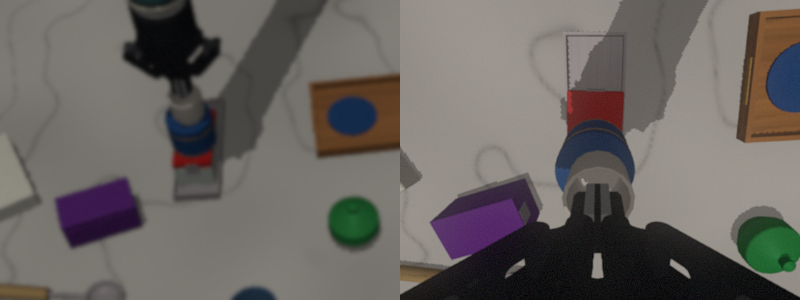

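```bash
python3 -c "
import cv2,numpy as np
a=cv2.imread('pics/s1.png')[150:250,130:230]; b=cv2.imread('pics/w2.png')[150:380,180:380]
cv2.imwrite('pics/m2.png',np.hstack([cv2.resize(a,(380,480),interpolation=2),cv2.resize(b,(420,480),interpolation=2)]))"
```

```text
(no output)
```

View pics/m2.png

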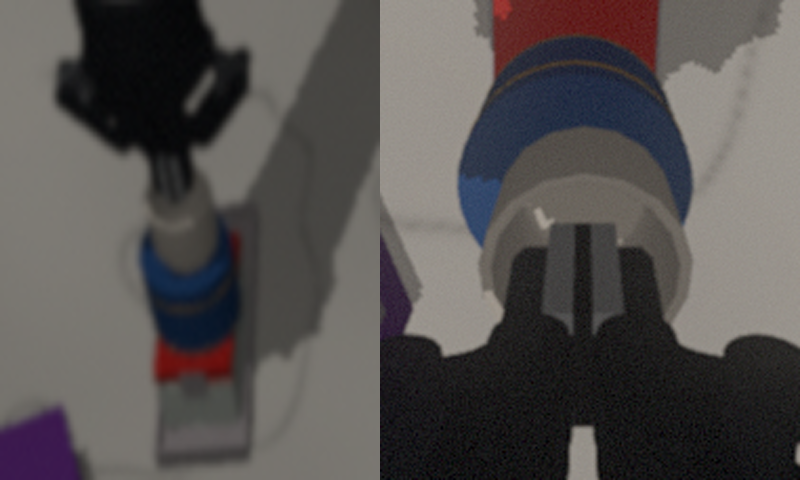

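The fingers shut to zero at the cup's mouth, above or inside the rim, so they seem shorter than I assumed. I'll lift a little and compare the visible tips with the projected TCP.

```bash
python3 -m crank '[{"linear":[0,0,-0.8],"delta_rot":[0,0,0],"fingers":255},{"linear":[0,0,-1],"delta_rot":[0,0,0],"fingers":255},{"linear":[0,0,-1],"delta_rot":[0,0,0],"fingers":255},{"linear":[0,0,0],"delta_rot":[0,0,0],"fingers":255},{"linear":[0,0,0],"delta_rot":[0,0,0],"fingers":255}]'
python3 - <<'E'
from h import *
T=robot.sense(); e=np.array(T['eef_pos']); R=Ro.from_euler('xyz',T['tool_rot'])
pts=[e+R.apply([0,0,z]) for z in (0,-.02,-.04,-.06)]
o=[]
for c,(r0,r1,c0,c1) in [('scene',(110,230,120,240)),('wrist',(130,330,180,380))]:
    C,im=snap(c); q=proj(C,np.array(pts)); im=im[:,:,::-1].copy()
    f=400/(c1-c0); k=cv2.resize(im[r0:r1,c0:c1],(400,400),interpolation=2)
    for i,p in enumerate(q): cv2.drawMarker(k,(int((p[0]-c0)*f),int((p[1]-r0)*f)),[(0,0,255),(0,255,255),(0,255,0),(255,255,0)][i],0,14,2)
    o.append(k)
cv2.imwrite('pics/m3.png',np.hstack(o)); go(.5203,-.2734,.122)
E
```

```text
time: 7.25
eef_pos: [0.5208, -0.2738, 0.1922]
tool_rot: [3.141, 0.003, 2.815]
contact_force: [-0.7, 0.4, -0.6]
opening: 0.002
grasp_force: 0.0
t 7.35 tcp [ 519.5 -272.9  190.1] rpy [ 1.7998e+02 -7.0000e-02  1.6130e+02] F [-0.4 -0.5  0.4] open 0.001 grip 0.0
 before-turn lin [-0.04 -0.01  2.72]
```

View pics/m3.png

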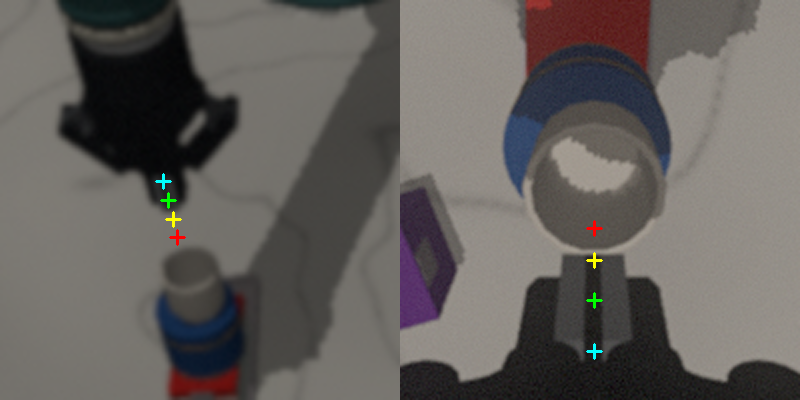

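The visible tips sit about 43 mm behind the reported TCP, allowing for the pads' 22 mm width (both views agree). I'll work with that offset, open, go to a reported z of 0.080 and grip.

```bash
python3 -m crank '[{"linear":[0,0,0],"delta_rot":[0,0,0],"fingers":0},{"linear":[0,0,0],"delta_rot":[0,0,0],"fingers":0},{"linear":[0,0,0],"delta_rot":[0,0,0],"fingers":0},{"linear":[0,0,0],"delta_rot":[0,0,0],"fingers":0},{"linear":[0,0,0],"delta_rot":[0,0,0],"fingers":0},{"linear":[0,0,0],"delta_rot":[0,0,0],"fingers":0},{"linear":[0,0,1],"delta_rot":[0,0,0],"fingers":0},{"linear":[0,0,1],"delta_rot":[0,0,0],"fingers":0},{"linear":[0,0,1],"delta_rot":[0,0,0],"fingers":0},{"linear":[0,0,0.7],"delta_rot":[0,0,0],"fingers":0},{"linear":[0,0,0.7],"delta_rot":[0,0,0],"fingers":0},{"linear":[0,0,0],"delta_rot":[0,0,0],"fingers":0},{"linear":[0,0,0],"delta_rot":[0,0,0],"fingers":0}]'
python3 -m crank '[{"linear":[0,0,0],"delta_rot":[0,0,0],"fingers":60},{"linear":[0,0,0],"delta_rot":[0,0,0],"fingers":140},{"linear":[0,0,0],"delta_rot":[0,0,0],"fingers":255},{"linear":[0,0,0],"delta_rot":[0,0,0],"fingers":255},{"linear":[0,0,0],"delta_rot":[0,0,0],"fingers":255},{"linear":[0,0,0],"delta_rot":[0,0,0],"fingers":255},{"linear":[0,0,0],"delta_rot":[0,0,0],"fingers":255}]'
```

```text
time: 8.43
eef_pos: [0.5194, -0.2733, 0.0804]
tool_rot: [-3.141, -0.002, 2.815]
contact_force: [0.5, -0.4, 1.1]
opening: 0.996
grasp_force: 0.0
time: 9.02
eef_pos: [0.5208, -0.2734, 0.0823]
tool_rot: [3.141, 0.002, 2.815]
contact_force: [-0.6, 0.7, 5.4]
opening: 0.513
grasp_force: 60.5
```

```bash
python3 -m crank '[{"linear":[0,0,-0.4],"delta_rot":[0,0,0],"fingers":255},{"linear":[0,0,-0.8],"delta_rot":[0,0,0],"fingers":255},{"linear":[0,0,-0.8],"delta_rot":[0,0,0],"fingers":255},{"linear":[0,0,-0.2],"delta_rot":[0,0,0],"fingers":255},{"linear":[0,0,0],"delta_rot":[0,0,0],"fingers":255}]'
python3 - <<'E'
from h import *
snap('wrist'); m=mask('wrist','coffee_tin'); C=cam('wrist')
print(rect(C,m,.113)); snap('top'); print(rect(cam('top'),mask('top','coffee_tin',near=(375,255)),.113))
go(.5235,.269,.13)
E
```

```text
time: 9.43
eef_pos: [0.5211, -0.2739, 0.1379]
tool_rot: [3.141, 0.004, 2.815]
contact_force: [0.1, -0.6, -0.6]
opening: 0.522
grasp_force: 61.1
[ 507.4 -272.2   63.    59.2   75.2]
[ 505.7 -256.5   54.9   28.8   47.9]
t 9.63 tcp [ 519.2 -272.8  134.8] rpy [ 1.7999e+02 -1.1000e-01  1.6130e+02] F [0.6 0.7 0.2] open 0.519 grip 61.1
 before-turn lin [ 6.79 20.58  0.21]
```

```bash
python3 -m crank '[{"linear":[0.1,0.3,0],"delta_rot":[0,0,0],"fingers":255},{"linear":[0.2,0.7,0],"delta_rot":[0,0,0],"fingers":255},{"linear":[0.34,1,0],"delta_rot":[0,0,0],"fingers":255},{"linear":[0.34,1,0],"delta_rot":[0,0,0],"fingers":255},{"linear":[0.34,1,0],"delta_rot":[0,0,0],"fingers":255},{"linear":[0.34,1,0],"delta_rot":[0,0,0],"fingers":255},{"linear":[0.34,1,0],"delta_rot":[0,0,0],"fingers":255},{"linear":[0.34,1,0],"delta_rot":[0,0,0],"fingers":255},{"linear":[0.34,1,0],"delta_rot":[0,0,0],"fingers":255},{"linear":[0.34,1,0],"delta_rot":[0,0,0],"fingers":255},{"linear":[0.34,1,0],"delta_rot":[0,0,0],"fingers":255},{"linear":[0.34,1,0],"delta_rot":[0,0,0],"fingers":255},{"linear":[0.34,1,0],"delta_rot":[0,0,0],"fingers":255},{"linear":[0.34,1,0],"delta_rot":[0,0,0],"fingers":255},{"linear":[0.34,1,0],"delta_rot":[0,0,0],"fingers":255},{"linear":[0.34,1,0],"delta_rot":[0,0,0],"fingers":255},{"linear":[0.34,1,0],"delta_rot":[0,0,0],"fingers":255},{"linear":[0.34,1,0],"delta_rot":[0,0,0],"fingers":255},{"linear":[0.34,1,0],"delta_rot":[0,0,0],"fingers":255},{"linear":[0.34,1,0],"delta_rot":[0,0,0],"fingers":255}]'
python3 -m crank '[{"linear":[0.34,1,0],"delta_rot":[0,0,0],"fingers":255},{"linear":[0.2,0.5,0.5],"delta_rot":[0,0,0],"fingers":255},{"linear":[0.1,0.1,1],"delta_rot":[0,0,0],"fingers":255},{"linear":[0,0,1],"delta_rot":[0,0,0],"fingers":255},{"linear":[0,0,1],"delta_rot":[0,0,0],"fingers":255},{"linear":[0,0,0],"delta_rot":[0,0,0],"fingers":255},{"linear":[0,0,0],"delta_rot":[0,0,0],"fingers":255}]'
python3 - <<'E'
from h import *
C,_=snap('wrist','w3')
for d in robot.outline_of('wrist','coaster'): print(d['confidence'],d['point'],rect(C,d['region'].astype(np.uint8),.006))
for d in robot.outline_of('wrist','cup'): print('cup',d['confidence'],d['point'],rect(C,d['region'].astype(np.uint8),robot.sense()['eef_pos'][2]+.032+.046))
go(.5235,.269,-.025)
E
```

```text
time: 11.3
eef_pos: [0.5192, 0.2296, 0.1351]
tool_rot: [-3.141, -0.001, 2.816]
contact_force: [1.0, -0.4, -0.3]
opening: 0.519
grasp_force: 61.1
time: 11.88
eef_pos: [0.5164, 0.2695, 0.0465]
tool_rot: [-3.138, -0.002, 2.814]
contact_force: [1.2, 0.3, -0.6]
opening: 0.512
grasp_force: 61.3
0.6 [285.7, 207.7] [514.2 273.3  90.   75.8  67.5]
cup 0.91 [274.2, 316.7] [509.2 271.6  55.6  42.7 161.5]
t 12.03 tcp [519.  271.1  49.7] rpy [1.7991e+02 9.0000e-02 1.6126e+02] F [ 0.4 -0.2 -0.4] open 0.519 grip 61.3
 before-turn lin [-0.19 -0.03  2.99]
```

View pics/w3.png

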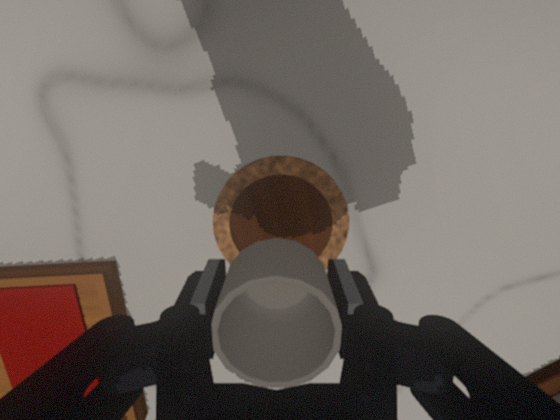

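The coaster is at (281,222), the cup in grip at (277,325), and they agree laterally. I'll correct 5 mm forward and lower.

```bash
python3 -m crank '[{"linear":[-0.19,-0.02,0.7],"delta_rot":[0,0,0],"fingers":255},{"linear":[0,0,0.9],"delta_rot":[0,0,0],"fingers":255},{"linear":[0,0,0.7],"delta_rot":[0,0,0],"fingers":255},{"linear":[0,0,0.4],"delta_rot":[0,0,0],"fingers":255},{"linear":[0,0,0],"delta_rot":[0,0,0],"fingers":255},{"linear":[0,0,0],"delta_rot":[0,0,0],"fingers":255}]'
python3 -m crank '[{"linear":[0,0,0.1],"delta_rot":[0,0,0],"fingers":255},{"linear":[0,0,0.1],"delta_rot":[0,0,0],"fingers":255},{"linear":[0,0,0.04],"delta_rot":[0,0,0],"fingers":255},{"linear":[0,0,0],"delta_rot":[0,0,0],"fingers":255}]'
```

```text
time: 12.53
eef_pos: [0.5229, 0.2692, -0.0183]
tool_rot: [3.141, 0.001, 2.815]
contact_force: [0.5, -1.5, -1.1]
opening: 0.517
grasp_force: 61.3
time: 12.87
eef_pos: [0.5227, 0.2694, -0.0246]
tool_rot: [3.141, 0.001, 2.815]
contact_force: [0.5, 1.2, -0.3]
opening: 0.518
grasp_force: 61.4
```

```bash
python3 -m crank '[{"linear":[0,0,0.05],"delta_rot":[0,0,0],"fingers":255},{"linear":[0,0,0],"delta_rot":[0,0,0],"fingers":255},{"linear":[0,0,0],"delta_rot":[0,0,0],"fingers":255}]'
python3 -c "
from h import *
go(.5235,.269,-.025)"
```

```text
time: 13.12
eef_pos: [0.5228, 0.2694, -0.0247]
tool_rot: [3.14, 0.0, 2.815]
contact_force: [-2.7, -0.5, 9.8]
opening: 0.519
grasp_force: 62.1
t 13.12 tcp [522.8 269.4 -24.7] rpy [1.7992e+02 2.0000e-02 1.6129e+02] F [-2.7 -0.5  9.8] open 0.519 grip 62.1
 before-turn lin [-0.03 -0.01  0.01]
```

```bash
python3 -m crank '[{"linear":[0,0,0],"delta_rot":[0,0,0],"fingers":80},{"linear":[0,0,0],"delta_rot":[0,0,0],"fingers":0},{"linear":[0,0,0],"delta_rot":[0,0,0],"fingers":0},{"linear":[0,0,0],"delta_rot":[0,0,0],"fingers":0},{"linear":[0,0,0],"delta_rot":[0,0,0],"fingers":0},{"linear":[0,0,-0.5],"delta_rot":[0,0,0],"fingers":0},{"linear":[0,0,-1],"delta_rot":[0,0,0],"fingers":0},{"linear":[0,0,-1],"delta_rot":[0,0,0],"fingers":0},{"linear":[0,0,-1],"delta_rot":[0,0,0],"fingers":0},{"linear":[0,0,-1],"delta_rot":[0,0,0],"fingers":0},{"linear":[0,0,-1],"delta_rot":[0,0,0],"fingers":0},{"linear":[0,0,-0.7],"delta_rot":[0,0,0],"fingers":0}]'
python3 - <<'E'
from h import *
C,_=snap('top')
print('cup',rect(C,mask('top','cup',near=(174,256)),.052)); print('tin',rect(C,mask('top','coffee_tin',near=(375,255)),.113))
for d in robot.outline_of('top','date_box'): print('box',d['point'],rect(C,d['region'].astype(np.uint8),.058))
print('tray',rect(C,mask('top','tray'),.016))
go(.507,-.2722,.15)
E
```

```text
time: 14.12
eef_pos: [0.5232, 0.2692, 0.132]
tool_rot: [3.139, 0.002, 2.815]
contact_force: [1.2, 0.7, 0.4]
opening: 0.999
grasp_force: 0.0Traceback (most recent call last):
  File "<stdin>", line 3, in <module>
  File "h.py", line 24, in rect
    cs,_=cv2.findContours(m,cv2.RETR_EXTERNAL,cv2.CHAIN_APPROX_NONE); c=max(cs,key=len)[:,0]
                                                                        ~~~^^^^^^^^^^^^
ValueError: max() iterable argument is empty
```

```bash
python3 -m crank '[{"linear":[-0.1,-0.4,-0.3],"delta_rot":[0,0,0],"fingers":0},{"linear":[-0.3,-0.9,-0.3],"delta_rot":[0,0,0],"fingers":0},{"linear":[-0.33,-1,-0.2],"delta_rot":[0,0,0],"fingers":0},{"linear":[-0.33,-1,0],"delta_rot":[0,0,0],"fingers":0},{"linear":[-0.33,-1,0],"delta_rot":[0,0,0],"fingers":0},{"linear":[-0.33,-1,0],"delta_rot":[0,0,0],"fingers":0},{"linear":[-0.33,-1,0],"delta_rot":[0,0,0],"fingers":0},{"linear":[-0.33,-1,0],"delta_rot":[0,0,0],"fingers":0},{"linear":[-0.33,-1,0],"delta_rot":[0,0,0],"fingers":0},{"linear":[-0.33,-1,0],"delta_rot":[0,0,0],"fingers":0},{"linear":[-0.33,-1,0],"delta_rot":[0,0,0],"fingers":0},{"linear":[-0.33,-1,0],"delta_rot":[0,0,0],"fingers":0},{"linear":[-0.33,-1,0],"delta_rot":[0,0,0],"fingers":0},{"linear":[-0.33,-1,0],"delta_rot":[0,0,0],"fingers":0},{"linear":[-0.33,-1,0],"delta_rot":[0,0,0],"fingers":0},{"linear":[-0.33,-1,0],"delta_rot":[0,0,0],"fingers":0},{"linear":[-0.33,-1,0],"delta_rot":[0,0,0],"fingers":0},{"linear":[-0.33,-1,0],"delta_rot":[0,0,0],"fingers":0},{"linear":[-0.33,-1,0],"delta_rot":[0,0,0],"fingers":0},{"linear":[-0.33,-0.9,0],"delta_rot":[0,0,0],"fingers":0}]'
python3 -m crank '[{"linear":[-0.3,-0.9,0],"delta_rot":[0,0,0],"fingers":0},{"linear":[-0.2,-0.5,0],"delta_rot":[0,0,0],"fingers":0},{"linear":[0,0,0],"delta_rot":[0,0,0],"fingers":0},{"linear":[0,0,0],"delta_rot":[0,0,0],"fingers":0}]'
python3 - <<'E'
from h import *
C,_=snap('wrist')
for n,z in [('coffee_tin',.113),('tray',.016),('date_box',.058)]:
    for d in robot.outline_of('wrist',n): print(n,d['confidence'],d['point'],rect(C,d['region'].astype(np.uint8),z))
C,_=snap('top'); m=mask('top','cup')
print('cup',rect(C,m,.052)); print('coaster',rect(C,mask('top','coaster',near=(174,256))|m,.006))
go(.507,-.2722,.15)
E
```

```text
time: 15.88
eef_pos: [0.5165, -0.2385, 0.148]
tool_rot: [-3.141, -0.002, 2.814]
contact_force: [0.4, 0.6, -0.3]
opening: 0.999
grasp_force: 0.0
time: 16.22
eef_pos: [0.5181, -0.2737, 0.1481]
tool_rot: [3.141, -0.002, 2.813]
contact_force: [-0.3, 1.1, 0.4]
opening: 1.001
grasp_force: 0.0
tray 0.86 [271.7, 83.9] [ 462.6 -257.4  107.4   68.2  161.6]
date_box 0.68 [273.5, 142.2] [ 482.7 -263.5   54.1   41.6   71.2]
date_box 0.62 [131.1, 283.4] [ 560.8 -417.9  119.5   69.8   89. ]
cup [525.7 264.8  50.7  44.8  89.1]
coaster [522.8 267.1  90.6  89.6  45.1]
t 16.57 tcp [ 519.4 -272.5  148.7] rpy [179.97  -0.   161.39] F [-0.   0.1 -0.6] open 0.996 grip 0.0
 before-turn lin [ 0.47 -0.15 -0.05]
```

```bash
python3 - <<'E'
from h import *
C,im=snap('wrist','w4')
for d in robot.outline_of('wrist','coffee_tin'): print(d['confidence'],d['point'],rect(C,d['region'].astype(np.uint8),.113))
hsv=cv2.cvtColor(im,cv2.COLOR_RGB2HSV); m=cv2.inRange(hsv,(100,110,40),(125,255,255)); m[260:]=0;m[:,360:]=0;m[:,:200]=0
print(m.sum()//255, rect(C,m,.113))
E
```

```text
5750 [ 517.  -276.    61.2   57.8   71.4]
```

View pics/w4.png

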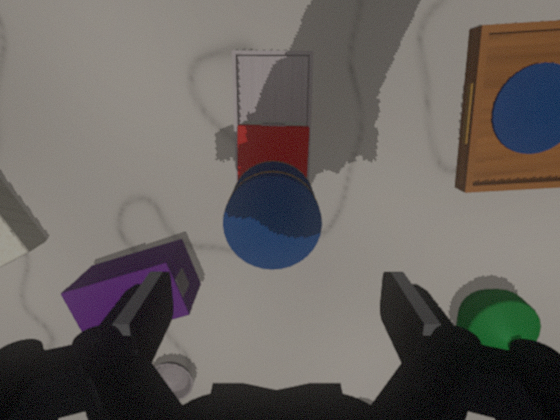

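```bash
python3 - <<'E'
from h import *
from scipy.optimize import least_squares
C=cam('wrist'); im=cv2.imread('pics/w4.png'); hsv=cv2.cvtColor(im,cv2.COLOR_BGR2HSV)
m=cv2.inRange(hsv,(100,110,30),(125,255,255)); m[290:]=0;m[:,360:]=0;m[:,:200]=0
m=cv2.morphologyEx(m,cv2.MORPH_CLOSE,np.ones((9,9)))
c=max(cv2.findContours(m,0,1)[0],key=len)[:,0]; c=c[c[:,1]>218]
P=plane(C,c,.113)*1000
r=least_squares(lambda p:np.hypot(*(P-p[:2]).T)-p[2],[517,-275,32],loss='soft_l1'); print(np.round(r.x,1),np.abs(r.fun).max())
# tray end and box edges: near-end rows along centre column
print('tray end mid',plane(C,[[273,51]],.016)*1000,'box lid near edge',plane(C,[[273,125]],.058)*1000, 'tray side mids',plane(C,[[(235+311)/2,70]],.016)*1000,plane(C,[[273,150]],.058)*1000)
T=r.x/1000; go(T[0],T[1],.045,161.3)
E
```

```text
[ 521.2 -277.6   30.7] 0.7517040899270846
tray end mid [[ 413.49638639 -240.91903013]] box lid near edge [[ 465.89702276 -258.34805787]] tray side mids [[ 427.12324538 -245.5500822 ]] [[ 483.4793225  -264.32335603]]
t 16.67 tcp [ 519.3 -273.   148.7] rpy [1.7999e+02 1.0000e-02 1.6135e+02] F [-0.1  0.2  1. ] open 1.003 grip 0.0
 before-turn lin [-0.13 -0.15  4.15]
 rotvec tool (units) [0.   0.   0.01]  after-turn lin [-0.13 -0.15  4.15]
```

The wrist view shows the tin lid as a disc at (272,220), the red lid edge at row 125 and the tray end at row 51. Grasping the tin next.

```bash
python3 -m crank '[{"linear":[-0.07,-0.12,0.8],"delta_rot":[0,0,0],"fingers":0},{"linear":[0,0,1],"delta_rot":[0,0,0],"fingers":0},{"linear":[0,0,1],"delta_rot":[0,0,0],"fingers":0},{"linear":[0,0,1],"delta_rot":[0,0,0],"fingers":0},{"linear":[0,0,1],"delta_rot":[0,0,0],"fingers":0},{"linear":[0,0,0.1],"delta_rot":[0,0,0],"fingers":0},{"linear":[0,0,0],"delta_rot":[0,0,0],"fingers":0},{"linear":[0,0,0],"delta_rot":[0,0,0],"fingers":30},{"linear":[0,0,0],"delta_rot":[0,0,0],"fingers":50},{"linear":[0,0,0],"delta_rot":[0,0,0],"fingers":70},{"linear":[0,0,0],"delta_rot":[0,0,0],"fingers":255},{"linear":[0,0,0],"delta_rot":[0,0,0],"fingers":255},{"linear":[0,0,0],"delta_rot":[0,0,0],"fingers":255},{"linear":[0,0,0],"delta_rot":[0,0,0],"fingers":255},{"linear":[0,0,0],"delta_rot":[0,0,0],"fingers":255}]'
```

```text
time: 17.92
eef_pos: [0.5212, -0.2775, 0.0283]
tool_rot: [3.141, 0.004, 2.815]
contact_force: [-0.6, 0.7, 6.9]
opening: 0.735
grasp_force: 64.4
```

```bash
python3 -m crank '[{"linear":[0,0,-0.4],"delta_rot":[0,0,0],"fingers":255},{"linear":[0,0,-0.8],"delta_rot":[0,0,0],"fingers":255},{"linear":[0,0,-1],"delta_rot":[0,0,0],"fingers":255},{"linear":[0,0,-0.5],"delta_rot":[0,0,0],"fingers":255},{"linear":[0,0,0],"delta_rot":[0,0,0],"fingers":255},{"linear":[0,0,0],"delta_rot":[0,0,0],"fingers":255}]'
python3 - <<'E'
from h import *
C,im=snap('wrist','w5')
s=robot.sense(); z=s['eef_pos'][2]+.0305+.055
hsv=cv2.cvtColor(im,cv2.COLOR_RGB2HSV)
m=cv2.inRange(hsv,(100,110,30),(125,255,255)); m[:,380:]=0;m[:,:170]=0; m[:150]=0
m=cv2.morphologyEx(m,cv2.MORPH_CLOSE,np.ones((9,9)))
print(rect(C,m,z),rect(C,m,z-.055))
for d in robot.outline_of('wrist','date_box'): print(d['confidence'],d['point'],rect(C,d['region'].astype(np.uint8),.058))
go(.5307,-.0405,.10)
E
```

```text
time: 18.42
eef_pos: [0.5203, -0.2768, 0.0944]
tool_rot: [3.141, 0.002, 2.815]
contact_force: [-0.4, 0.6, -1.9]
opening: 0.742
grasp_force: 65.9
[ 507.6 -274.    68.1   65.1  162.4] [ 542.1 -285.9  106.7  102.   162.4]
0.77 [278.4, 162.8] [ 489.2 -266.    56.7   54.1  160.4]
0.75 [103.0, 304.8] [ 541.7 -415.8  123.6   39.5   88.5]
t 18.52 tcp [ 519.1 -276.3   92.7] rpy [ 1.7998e+02 -1.0000e-01  1.6132e+02] F [-0.2  0.3 -1.1] open 0.736 grip 65.9
 before-turn lin [ 2.58  9.08 -0.29]
```

View pics/w5.png

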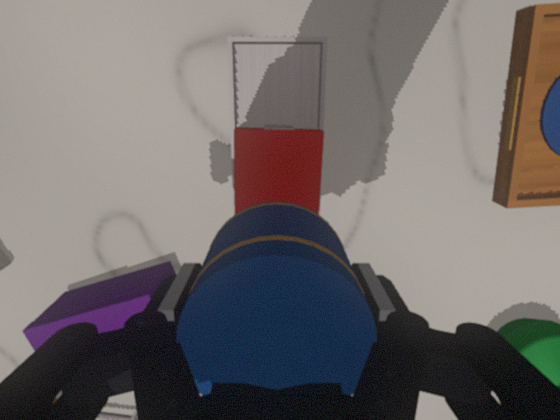

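```bash
python3 -m crank '[{"linear":[0.1,0.4,0],"delta_rot":[0,0,0],"fingers":255},{"linear":[0.25,0.9,0],"delta_rot":[0,0,0],"fingers":255},{"linear":[0.28,1,0],"delta_rot":[0,0,0],"fingers":255},{"linear":[0.28,1,0],"delta_rot":[0,0,0],"fingers":255},{"linear":[0.28,1,0],"delta_rot":[0,0,0],"fingers":255},{"linear":[0.28,1,0],"delta_rot":[0,0,0],"fingers":255},{"linear":[0.28,1,0],"delta_rot":[0,0,0],"fingers":255},{"linear":[0.28,1,0.2],"delta_rot":[0,0,0],"fingers":255},{"linear":[0.28,0.9,0.4],"delta_rot":[0,0,0],"fingers":255},{"linear":[0.2,0.6,0.5],"delta_rot":[0,0,0],"fingers":255},{"linear":[0.07,0.28,0.5],"delta_rot":[0,0,0],"fingers":255},{"linear":[0,0,0.4],"delta_rot":[0,0,0],"fingers":255},{"linear":[0,0,0],"delta_rot":[0,0,0],"fingers":255},{"linear":[0,0,0],"delta_rot":[0,0,0],"fingers":255}]'
python3 - <<'E'
from h import *
C,im=snap('wrist','w6')
for n,z in [('round_pad',.011),('caddy',.02),('oblong_pad',.011)]:
    for d in robot.outline_of('wrist',n): print(n,round(d['confidence'],2),d['point'],rect(C,d['region'].astype(np.uint8),z))
go(.5307,-.0405,-.019)
E
```

```text
time: 19.68
eef_pos: [0.5307, -0.043, 0.0429]
tool_rot: [-3.14, -0.001, 2.813]
contact_force: [-0.5, -0.2, -2.0]
opening: 0.738
grasp_force: 65.9
round_pad 0.97 [283.1, 192.1] [514.9 -32.9  75.9  44.4  65.4]
caddy 0.97 [377.9, 165.4] [544.9  16.7 238.5 138.3  74.8]
oblong_pad 0.64 [476.8, 197.2] [560.8  76.3 113.5  68.1 165. ]
t 19.88 tcp [532.  -42.6  44.3] rpy [1.7999e+02 7.0000e-02 1.6118e+02] F [-0.1  0.  -0.5] open 0.738 grip 65.9
 before-turn lin [0.08 0.06 2.53]
```

View pics/w6.png

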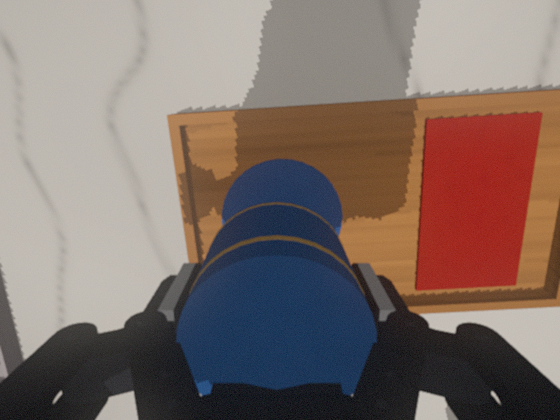

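Blue pad at (282,210), red pad (478,200), tin right above the pad. Lowering.

```bash
python3 -m crank '[{"linear":[0.07,0.07,0.6],"delta_rot":[0,0,0],"fingers":255},{"linear":[0,0,0.8],"delta_rot":[0,0,0],"fingers":255},{"linear":[0,0,0.6],"delta_rot":[0,0,0],"fingers":255},{"linear":[0,0,0.3],"delta_rot":[0,0,0],"fingers":255},{"linear":[0,0,0.1],"delta_rot":[0,0,0],"fingers":255},{"linear":[0,0,0],"delta_rot":[0,0,0],"fingers":255},{"linear":[0,0,0],"delta_rot":[0,0,0],"fingers":255}]'
python3 -c "
from h import *
go(.5302,-.0398,-.0195)"
```

```text
time: 20.47
eef_pos: [0.5311, -0.0394, -0.0156]
tool_rot: [3.141, 0.001, 2.815]
contact_force: [0.8, -0.2, -1.3]
opening: 0.736
grasp_force: 65.9
t 20.47 tcp [531.1 -39.4 -15.6] rpy [1.7998e+02 7.0000e-02 1.6127e+02] F [ 0.8 -0.2 -1.3] open 0.736 grip 65.9
 before-turn lin [ 0.03 -0.03  0.15]
```

```bash
python3 -m crank '[{"linear":[0.02,-0.01,0.1],"delta_rot":[0,0,0],"fingers":255},{"linear":[0,0,0.04],"delta_rot":[0,0,0],"fingers":255},{"linear":[0,0,0],"delta_rot":[0,0,0],"fingers":255},{"linear":[0,0,0],"delta_rot":[0,0,0],"fingers":255}]'
```

```text
time: 20.8
eef_pos: [0.5306, -0.0392, -0.0187]
tool_rot: [3.141, 0.001, 2.815]
contact_force: [-0.7, 0.3, 5.2]
opening: 0.733
grasp_force: 66.4
```

```bash
python3 -m crank '[{"linear":[0,0,0],"delta_rot":[0,0,0],"fingers":50},{"linear":[0,0,0],"delta_rot":[0,0,0],"fingers":30},{"linear":[0,0,0],"delta_rot":[0,0,0],"fingers":0},{"linear":[0,0,0],"delta_rot":[0,0,0],"fingers":0},{"linear":[0,0,-0.4],"delta_rot":[0,0,0],"fingers":0},{"linear":[0,0,-1],"delta_rot":[0,0,0],"fingers":0},{"linear":[0,0,-1],"delta_rot":[0,0,0],"fingers":0},{"linear":[0,0,-1],"delta_rot":[0,0,0],"fingers":0},{"linear":[0,0,-1],"delta_rot":[0,0,0],"fingers":0},{"linear":[-0.1,-0.4,-1],"delta_rot":[0,0,0],"fingers":0},{"linear":[-0.2,-0.8,-0.6],"delta_rot":[0,0,0],"fingers":0},{"linear":[-0.3,-1,0],"delta_rot":[0,0,0],"fingers":0},{"linear":[-0.3,-1,0],"delta_rot":[0,0,0],"fingers":0},{"linear":[-0.3,-1,0],"delta_rot":[0,0,0],"fingers":0},{"linear":[-0.3,-1,0],"delta_rot":[0,0,0],"fingers":0},{"linear":[-0.3,-1,0],"delta_rot":[0,0,0],"fingers":0},{"linear":[-0.3,-1,0],"delta_rot":[0,0,0],"fingers":0},{"linear":[-0.3,-1,0],"delta_rot":[0,0,0],"fingers":0},{"linear":[-0.2,-0.9,0],"delta_rot":[0,0,0],"fingers":0},{"linear":[0,0,0],"delta_rot":[0,0,0],"fingers":0}]'
python3 - <<'E'
from h import *
C,im=snap('wrist','w7')
hsv=cv2.cvtColor(im,cv2.COLOR_RGB2HSV); m=cv2.inRange(hsv,(0,150,50),(8,255,255))|cv2.inRange(hsv,(172,150,50),(180,255,255)); m[:,400:]=0
m=cv2.morphologyEx(m,cv2.MORPH_OPEN,np.ones((3,3)))
print('redlid',rect(C,m,.058))
for n,z in [('tray',.016),('date_box',.058)]:
    for d in robot.outline_of('wrist',n): print(n,round(d['confidence'],2),d['point'],rect(C,d['region'].astype(np.uint8),z))
C,im=snap('top')
ds=robot.outline_of('top','coffee_tin'); print([ (d['point'],rect(C,d['region'].astype(np.uint8),.066)) for d in ds])
hsv=cv2.cvtColor(im,cv2.COLOR_RGB2HSV); m=cv2.inRange(hsv,(0,150,50),(8,255,255))|cv2.inRange(hsv,(172,150,50),(180,255,255)); m[:,:330]=0
print('top redlid',rect(C,m,.058))
go(.5133,-.2743,.0)
E
```

```text
time: 22.47
eef_pos: [0.5167, -0.2816, 0.1313]
tool_rot: [-3.138, 0.002, 2.808]
contact_force: [-1.1, -0.5, 0.1]
opening: 1.002
grasp_force: 0.0
redlid [ 513.  -275.1   99.7   52.6  159.8]
tray 0.97 [280.5, 89.4] [ 490.3 -267.6  166.4   66.9  160.7]
date_box 0.85 [139.3, 284.5] [ 560.3 -418.3  119.7   70.6   88.9]
[([287.7, 247.4], array([530.1, -40.1,  60.9,  59.2,  44.1]))]
top redlid [ 494.7 -268.6   58.1   54.3  161. ]
t 22.72 tcp [ 518.8 -273.9  130.2] rpy [ 1.7994e+02 -2.0000e-02  1.6140e+02] F [ 0.2 -0.1  0.1] open 0.999 grip 0.0
 before-turn lin [ 0.2  -0.09  5.21]
```

View pics/w7.png

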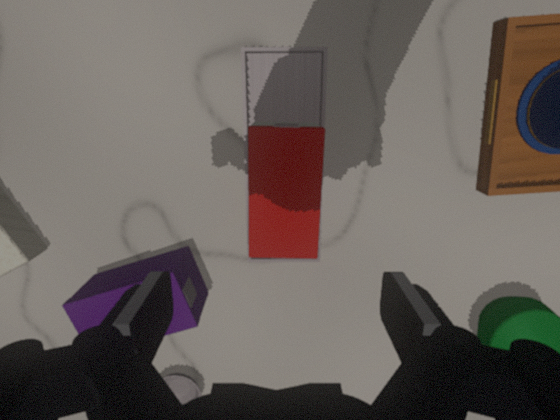

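The red lid is at (286,192) in the tray with both ends clear, and the tin stands on its pad. Grasping the box.

```bash
python3 -m crank '[{"linear":[0.2,-0.1,0.8],"delta_rot":[0,0,0.12],"fingers":0},{"linear":[0,0,1],"delta_rot":[0,0,0],"fingers":0},{"linear":[0,0,1],"delta_rot":[0,0,0],"fingers":0},{"linear":[0,0,1],"delta_rot":[0,0,0],"fingers":0},{"linear":[0,0,1],"delta_rot":[0,0,0],"fingers":0},{"linear":[0,0,0.7],"delta_rot":[0,0,0],"fingers":0},{"linear":[0,0,0.35],"delta_rot":[0,0,0],"fingers":0},{"linear":[0,0,0],"delta_rot":[0,0,0],"fingers":0},{"linear":[0,0,0],"delta_rot":[0,0,0],"fingers":40},{"linear":[0,0,0],"delta_rot":[0,0,0],"fingers":70},{"linear":[0,0,0],"delta_rot":[0,0,0],"fingers":90},{"linear":[0,0,0],"delta_rot":[0,0,0],"fingers":255},{"linear":[0,0,0],"delta_rot":[0,0,0],"fingers":255},{"linear":[0,0,0],"delta_rot":[0,0,0],"fingers":255},{"linear":[0,0,0],"delta_rot":[0,0,0],"fingers":255},{"linear":[0,0,0],"delta_rot":[0,0,0],"fingers":255}]'
python3 -c "
from h import *
go(.5133,-.2743,-.016)"
```

```text
time: 24.05
eef_pos: [0.5143, -0.2765, -0.0144]
tool_rot: [3.141, 0.003, 2.805]
contact_force: [-0.5, 1.4, 6.8]
opening: 0.619
grasp_force: 64.1
t 24.05 tcp [ 514.3 -276.5  -14.4] rpy [1.7997e+02 1.7000e-01 1.6070e+02] F [-0.5  1.4  6.8] open 0.619 grip 64.1
 before-turn lin [0.07 0.07 0.06]
```

```bash
python3 -m crank '[{"linear":[0,0,-0.3],"delta_rot":[0,0,0],"fingers":255},{"linear":[0,0,-0.5],"delta_rot":[0,0,0],"fingers":255},{"linear":[0,0,-0.8],"delta_rot":[0,0,0],"fingers":255},{"linear":[0,0,-1],"delta_rot":[0,0,0],"fingers":255},{"linear":[0,0,-1],"delta_rot":[0,0,0],"fingers":255},{"linear":[0,0,-0.6],"delta_rot":[0,0,0],"fingers":255},{"linear":[0,0,0],"delta_rot":[0,0,0],"fingers":255},{"linear":[0,0,0],"delta_rot":[0,0,0],"fingers":255}]'
python3 - <<'E'
from h import *
C,im=snap('wrist','w8')
s=robot.sense(); z=s['eef_pos'][2]+.019+.055
for n,zz in [('tray',.016),('date_box',z)]:
    for d in robot.outline_of('wrist',n): print(n,round(d['confidence'],2),d['point'],rect(C,d['region'].astype(np.uint8),zz))
go(.5617,.0759,.088,165)
E
```

```text
time: 24.72
eef_pos: [0.5134, -0.2763, 0.09]
tool_rot: [3.141, 0.002, 2.805]
contact_force: [0.1, 0.0, -3.0]
opening: 0.624
grasp_force: 63.2
tray 0.64 [276.7, 99.0] [ 446.  -252.2   71.1   66.9  161. ]
date_box 0.96 [104.3, 312.1] [ 489.4 -335.    63.7   16.9   92.6]
date_box 0.9 [279.2, 264.2] [ 499.3 -271.7   90.1   54.1  160.2]
t 24.87 tcp [ 512.  -275.6   87.7] rpy [ 1.7999e+02 -1.3000e-01  1.6070e+02] F [ 0.4 -0.4 -2.2] open 0.622 grip 63.2
 before-turn lin [ 2.77 13.93 -0.  ]
 rotvec tool (units) [ 0.   -0.03 -0.86]  after-turn lin [ 1.720e+00  1.409e+01 -1.000e-02]
```

View pics/w8.png

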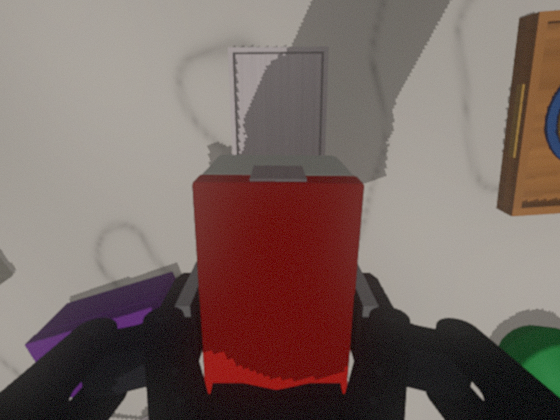

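The box hangs level with its lid at (279,270), and the tray stayed at (278,100). The box centre is about 2 mm toward tool +x, which I'll allow for.

```bash
python3 -m crank '[{"linear":[0,0.4,0],"delta_rot":[0,0,-0.3],"fingers":255},{"linear":[0.1,0.8,0],"delta_rot":[0,0,-0.3],"fingers":255},{"linear":[0.1,1,0],"delta_rot":[0,0,-0.26],"fingers":255},{"linear":[0.13,1,0],"delta_rot":[0,0,0],"fingers":255},{"linear":[0.13,1,0],"delta_rot":[0,0,0],"fingers":255},{"linear":[0.13,1,0],"delta_rot":[0,0,0],"fingers":255},{"linear":[0.13,1,0],"delta_rot":[0,0,0],"fingers":255},{"linear":[0.13,1,0],"delta_rot":[0,0,0],"fingers":255},{"linear":[0.13,1,0],"delta_rot":[0,0,0],"fingers":255},{"linear":[0.13,1,0],"delta_rot":[0,0,0],"fingers":255},{"linear":[0.13,1,0],"delta_rot":[0,0,0],"fingers":255},{"linear":[0.13,1,0],"delta_rot":[0,0,0],"fingers":255},{"linear":[0.13,1,0],"delta_rot":[0,0,0],"fingers":255},{"linear":[0.13,1,0],"delta_rot":[0,0,0],"fingers":255},{"linear":[0.1,0.6,0],"delta_rot":[0,0,0],"fingers":255},{"linear":[0,0.28,0.3],"delta_rot":[0,0,0],"fingers":255},{"linear":[0,0,0.8],"delta_rot":[0,0,0],"fingers":255},{"linear":[0,0,0.4],"delta_rot":[0,0,0],"fingers":255},{"linear":[0,0,0],"delta_rot":[0,0,0],"fingers":255},{"linear":[0,0,0],"delta_rot":[0,0,0],"fingers":255}]'
python3 - <<'E'
from h import *
C,im=snap('wrist','w9')
for n,z in [('oblong_pad',.011),('caddy',.02),('coffee_tin',.066)]:
    for d in robot.outline_of('wrist',n): print(n,round(d['confidence'],2),d['point'],rect(C,d['region'].astype(np.uint8),z))
go(.5617+.0021,.0759-.0006,-.008,165)
E
```

```text
time: 26.53
eef_pos: [0.5636, 0.0731, 0.0504]
tool_rot: [-3.14, -0.002, 2.878]
contact_force: [1.2, -1.1, -1.7]
opening: 0.62
grasp_force: 63.3
oblong_pad 0.83 [282.5, 137.9] [515.2  88.9  66.9  18.7  74.4]
oblong_pad 0.57 [276.8, 264.7] [611.5  60.2 184.2 110.  164.5]
caddy 0.66 [161.5, 146.0] [545.1  18.2 242.  136.8  74.7]
coffee_tin 0.66 [66.5, 230.1] [529.3 -24.8  80.   69.7 152. ]
t 26.73 tcp [565.2  74.   52.1] rpy [1.7997e+02 7.0000e-02 1.6494e+02] F [-0.   0.9 -1.7] open 0.625 grip 63.3
 before-turn lin [0.07 0.04 2.41]
 rotvec tool (units) [ 0.01  0.01 -0.01]  after-turn lin [0.07 0.04 2.41]
```

View pics/w9.png

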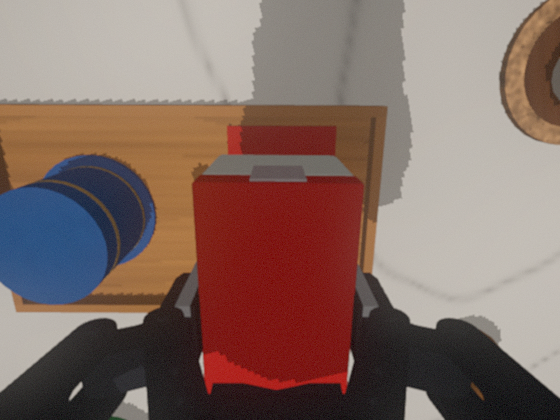

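Red pad at (282,140) sits directly under and aligned with the box, and the tin stands at (75,240). Lowering.

```bash
python3 -m crank '[{"linear":[0.06,0.04,0.6],"delta_rot":[0,0,0],"fingers":255},{"linear":[0,0,0.8],"delta_rot":[0,0,0],"fingers":255},{"linear":[0,0,0.6],"delta_rot":[0,0,0],"fingers":255},{"linear":[0,0,0.2],"delta_rot":[0,0,0],"fingers":255},{"linear":[0,0,0.08],"delta_rot":[0,0,0],"fingers":255},{"linear":[0,0,0],"delta_rot":[0,0,0],"fingers":255},{"linear":[0,0,0],"delta_rot":[0,0,0],"fingers":255}]'
python3 -m crank '[{"linear":[0,0,0.06],"delta_rot":[0,0,0],"fingers":255},{"linear":[0,0,0],"delta_rot":[0,0,0],"fingers":255},{"linear":[0,0,0],"delta_rot":[0,0,0],"fingers":255}]'
```

```text
time: 27.32
eef_pos: [0.5642, 0.0757, -0.0046]
tool_rot: [3.141, 0.002, 2.879]
contact_force: [-0.2, 0.1, -2.1]
opening: 0.625
grasp_force: 63.4
time: 27.57
eef_pos: [0.5641, 0.076, -0.0064]
tool_rot: [3.141, 0.001, 2.88]
contact_force: [-0.8, 0.6, 0.6]
opening: 0.622
grasp_force: 63.6
```

```bash
python3 -m crank '[{"linear":[0,0,0.04],"delta_rot":[0,0,0],"fingers":255},{"linear":[0,0,0],"delta_rot":[0,0,0],"fingers":255},{"linear":[0,0,0],"delta_rot":[0,0,0],"fingers":255}]'
```

```text
time: 27.82
eef_pos: [0.5641, 0.076, -0.0064]
tool_rot: [3.14, 0.001, 2.88]
contact_force: [-4.3, 0.6, 10.9]
opening: 0.621
grasp_force: 64.8
```

```bash
python3 -m crank '[{"linear":[0,0,0],"delta_rot":[0,0,0],"fingers":70},{"linear":[0,0,0],"delta_rot":[0,0,0],"fingers":40},{"linear":[0,0,0],"delta_rot":[0,0,0],"fingers":0},{"linear":[0,0,0],"delta_rot":[0,0,0],"fingers":0},{"linear":[0,0,0],"delta_rot":[0,0,0],"fingers":0},{"linear":[0,0,-0.4],"delta_rot":[0,0,0],"fingers":0},{"linear":[0,0,-1],"delta_rot":[0,0,0],"fingers":0},{"linear":[0,0,-1],"delta_rot":[0,0,0],"fingers":0},{"linear":[0,0,-1],"delta_rot":[0,0,0],"fingers":0},{"linear":[0,0,-1],"delta_rot":[0,0,0],"fingers":0},{"linear":[0,0,-1],"delta_rot":[0,0,0],"fingers":0},{"linear":[0,0,0],"delta_rot":[0,0,0.4],"fingers":0},{"linear":[0,-0.4,0],"delta_rot":[0,0,0.4],"fingers":0},{"linear":[-0.1,-0.8,0],"delta_rot":[0,0,0],"fingers":0},{"linear":[-0.15,-1,0],"delta_rot":[0,0,0],"fingers":0},{"linear":[-0.15,-1,0],"delta_rot":[0,0,0],"fingers":0},{"linear":[-0.15,-1,0],"delta_rot":[0,0,0],"fingers":0},{"linear":[-0.15,-1,0],"delta_rot":[0,0,0],"fingers":0},{"linear":[-0.15,-1,0],"delta_rot":[0,0,0],"fingers":0},{"linear":[-0.15,-1,0],"delta_rot":[0,0,0],"fingers":0}]'
python3 -m crank '[{"linear":[-0.15,-1,0],"delta_rot":[0,0,0],"fingers":0},{"linear":[-0.15,-1,0],"delta_rot":[0,0,0],"fingers":0},{"linear":[-0.15,-1,0],"delta_rot":[0,0,0],"fingers":0},{"linear":[-0.15,-1,0],"delta_rot":[0,0,0],"fingers":0},{"linear":[-0.15,-1,0],"delta_rot":[0,0,0],"fingers":0},{"linear":[-0.15,-1,0],"delta_rot":[0,0,0],"fingers":0},{"linear":[-0.15,-0.7,0],"delta_rot":[0,0,0],"fingers":0},{"linear":[0,0,0],"delta_rot":[0,0,0],"fingers":0},{"linear":[0,0,0],"delta_rot":[0,0,0],"fingers":0}]'
python3 - <<'E'
from h import *
C,im=snap('wrist')
for n,z in [('tray',.016)]:
    for d in robot.outline_of('wrist',n): print(n,round(d['confidence'],2),d['point'],rect(C,d['region'].astype(np.uint8),z))
C,im=snap('top','t2')
for n,z in [('tray',.016),('date_box',.066),('coffee_tin',.066),('caddy',.02)]:
    for d in robot.outline_of('top',n): print(n,round(d['confidence'],2),d['point'],rect(C,d['region'].astype(np.uint8),z))
go(.499,-.2695,-.05,161)
E
```

```text
time: 29.48
eef_pos: [0.527, -0.1044, 0.1264]
tool_rot: [-3.141, -0.002, 2.808]
contact_force: [-0.4, -0.1, 0.1]
opening: 0.998
grasp_force: 0.0
time: 30.23
eef_pos: [0.4973, -0.2707, 0.1264]
tool_rot: [-3.141, -0.002, 2.806]
contact_force: [-0.4, 1.0, -0.1]
opening: 1.001
grasp_force: 0.0
tray 0.56 [276.8, 178.2] [ 497.4 -269.5  180.7   67.4  161.3]
tray 0.77 [369.9, 268.2] [ 459.  -253.    93.    67.1  156. ]
tray 0.56 [244.2, 237.4] [568.2  77.5 104.7  62.6 165.5]
date_box 0.68 [443.0, 232.5] [ 570.9 -447.6   55.2   53.1   86.4]
coffee_tin 0.59 [285.6, 247.7] [532.1 -39.5  60.2  57.4  89.1]
caddy 0.57 [269.2, 247.6] [547.4  17.  242.9 139.6  74.7]
t 30.58 tcp [ 499.3 -268.5  126.8] rpy [ 1.7998e+02 -1.0000e-02  1.6108e+02] F [ 0.5 -0.3 -0.5] open 1.0 grip 0.0
 before-turn lin [-0.   -0.04  7.07]
 rotvec tool (units) [ 0.   -0.    0.02]  after-turn lin [-0.   -0.04  7.07]
```

```bash
python3 -m crank '[{"linear":[0.03,-0.04,0.8],"delta_rot":[0,0,0],"fingers":25},{"linear":[0,0,1],"delta_rot":[0,0,0],"fingers":25},{"linear":[0,0,1],"delta_rot":[0,0,0],"fingers":25},{"linear":[0,0,1],"delta_rot":[0,0,0],"fingers":25},{"linear":[0,0,1],"delta_rot":[0,0,0],"fingers":25},{"linear":[0,0,1],"delta_rot":[0,0,0],"fingers":25},{"linear":[0,0,0.7],"delta_rot":[0,0,0],"fingers":25},{"linear":[0,0,0],"delta_rot":[0,0,0],"fingers":25},{"linear":[0,0,0],"delta_rot":[0,0,0],"fingers":25}]'
python3 -c "
from h import *
go(.4982,-.2695,-.05,161)
C,im=snap('wrist','w10')"
```

```text
time: 31.33
eef_pos: [0.4974, -0.2698, -0.0361]
tool_rot: [-3.142, -0.002, 2.81]
contact_force: [-0.0, -0.5, -0.3]
opening: 0.903
grasp_force: 0.0
t 31.33 tcp [ 497.4 -269.8  -36.1] rpy [-1.8000e+02 -1.0000e-01  1.6101e+02] F [-0.  -0.5 -0.3] open 0.903 grip 0.0
 before-turn lin [-0.03  0.02  0.56]
 rotvec tool (units) [-0.   -0.02  0.  ]  after-turn lin [-0.03  0.02  0.56]
```

View pics/w10.png

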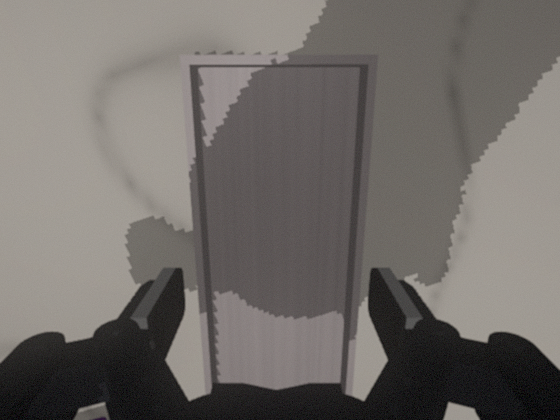

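The fingers straddle the tray evenly (tips at columns 183 and 370, tray from 200 to 357). I'll feel down in small steps.

```bash
python3 -m crank '[{"linear":[0,0,0.12],"delta_rot":[0,0,0],"fingers":25},{"linear":[0,0,0.12],"delta_rot":[0,0,0],"fingers":25},{"linear":[0,0,0],"delta_rot":[0,0,0],"fingers":25}]'
python3 -m crank '[{"linear":[0,0,0.08],"delta_rot":[0,0,0],"fingers":25},{"linear":[0,0,0.04],"delta_rot":[0,0,0],"fingers":25},{"linear":[0,0,0],"delta_rot":[0,0,0],"fingers":25}]'
```

```text
time: 31.63
eef_pos: [0.4984, -0.2701, -0.0411]
tool_rot: [3.141, 0.001, 2.81]
contact_force: [0.9, 0.0, -0.0]
opening: 0.905
grasp_force: 0.0
time: 31.88
eef_pos: [0.4979, -0.2701, -0.0446]
tool_rot: [3.141, 0.0, 2.81]
contact_force: [0.2, 0.2, -0.0]
opening: 0.908
grasp_force: 0.0
```

```bash
python3 -m crank '[{"linear":[0,0,0],"delta_rot":[0,0,0],"fingers":40},{"linear":[0,0,0],"delta_rot":[0,0,0],"fingers":50},{"linear":[0,0,0],"delta_rot":[0,0,0],"fingers":255},{"linear":[0,0,0],"delta_rot":[0,0,0],"fingers":255},{"linear":[0,0,0],"delta_rot":[0,0,0],"fingers":255},{"linear":[0,0,0],"delta_rot":[0,0,0],"fingers":255}]'
python3 -m crank '[{"linear":[0,0,-0.3],"delta_rot":[0,0,0],"fingers":255},{"linear":[0,0,-0.5],"delta_rot":[0,0,0],"fingers":255},{"linear":[0,0,0],"delta_rot":[0,0,0],"fingers":255},{"linear":[0,0,0],"delta_rot":[0,0,0],"fingers":255}]'
```

```text
time: 32.38
eef_pos: [0.4982, -0.2703, -0.0439]
tool_rot: [3.141, 0.001, 2.81]
contact_force: [-2.3, 1.2, 7.2]
opening: 0.759
grasp_force: 71.4
time: 32.72
eef_pos: [0.4987, -0.2705, -0.0236]
tool_rot: [-3.141, 0.002, 2.81]
contact_force: [0.5, 0.3, -1.5]
opening: 0.757
grasp_force: 67.2
```

```bash
python3 -m crank '[{"linear":[0,0,-0.5],"delta_rot":[0,0,0],"fingers":255},{"linear":[0,0,-0.9],"delta_rot":[0,0,0],"fingers":255},{"linear":[0,0,-1],"delta_rot":[0,0,0],"fingers":255},{"linear":[0,0,-1],"delta_rot":[0,0,0],"fingers":255},{"linear":[0,0,-0.9],"delta_rot":[0,0,0],"fingers":255},{"linear":[0,0,0],"delta_rot":[0,0,0],"fingers":255},{"linear":[0,0,0],"delta_rot":[0,0,0],"fingers":255}]'
python3 - <<'E'
from h import *
go(.546,.0175,.08,74.7); print(np.round(robot.sense()['joint_pos'],2))
C,im=snap('wrist')
for d in robot.outline_of('wrist','tray'): print(d['confidence'],d['point'],rect(C,d['region'].astype(np.uint8),robot.sense()['eef_pos'][2]+.0443+.016))
E
```

```text
time: 33.3
eef_pos: [0.4987, -0.2703, 0.0843]
tool_rot: [3.141, 0.003, 2.81]
contact_force: [0.1, 0.3, -3.1]
opening: 0.753
grasp_force: 67.2
t 33.3 tcp [ 498.7 -270.3   84.3] rpy [1.7998e+02 1.5000e-01 1.6101e+02] F [ 0.1  0.3 -3.1] open 0.753 grip 67.2
 before-turn lin [ 1.96 11.5   0.17]
 rotvec tool (units) [ 0.03  0.02 17.26]  after-turn lin [11.6  -1.21  0.17]
[-0.05  0.52  0.63  1.93 -0.42  0.82  2.05]
0.74 [275.1, 204.9] [ 477.5 -263.9  137.5   67.7  161.1]
```

```bash
python3 -m crank '[{"linear":[0,0,0],"delta_rot":[0,0,0.4],"fingers":255},{"linear":[0,0,0],"delta_rot":[0,0,0.8],"fingers":255},{"linear":[0,0,0],"delta_rot":[0,0,1],"fingers":255},{"linear":[0,0,0],"delta_rot":[0,0,1],"fingers":255},{"linear":[0,0,0],"delta_rot":[0,0,1],"fingers":255},{"linear":[0,0,0],"delta_rot":[0,0,1],"fingers":255},{"linear":[0,0,0],"delta_rot":[0,0,1],"fingers":255},{"linear":[0,0,0],"delta_rot":[0,0,1],"fingers":255},{"linear":[0,0,0],"delta_rot":[0,0,1],"fingers":255},{"linear":[0,0,0],"delta_rot":[0,0,1],"fingers":255},{"linear":[0,0,0],"delta_rot":[0,0,1],"fingers":255},{"linear":[0,0,0],"delta_rot":[0,0,1],"fingers":255},{"linear":[0,0,0],"delta_rot":[0,0,1],"fingers":255},{"linear":[0,0,0],"delta_rot":[0,0,1],"fingers":255},{"linear":[0,0,0],"delta_rot":[0,0,1],"fingers":255},{"linear":[0,0,0],"delta_rot":[0,0,1],"fingers":255},{"linear":[0,0,0],"delta_rot":[0,0,1],"fingers":255},{"linear":[0,0,0],"delta_rot":[0,0,0.7],"fingers":255},{"linear":[0,0,0],"delta_rot":[0,0,0.36],"fingers":255},{"linear":[0,0,0],"delta_rot":[0,0,0],"fingers":255}]'
python3 -c "
from h import *
go(.546,.0175,.08,74.7)"
```

```text
time: 35.07
eef_pos: [0.4969, -0.2697, 0.0814]
tool_rot: [-3.138, 0.001, 1.303]
contact_force: [-0.2, -0.0, -2.0]
opening: 0.759
grasp_force: 67.1
t 35.07 tcp [ 496.9 -269.7   81.4] rpy [-1.7982e+02  3.0000e-02  7.4650e+01] F [-0.2 -0.  -2. ] open 0.759 grip 67.1
 before-turn lin [11.6  -1.15  0.05]
 rotvec tool (units) [-0.04  0.01 -0.01]  after-turn lin [11.6  -1.14  0.05]
```

```bash
python3 -m crank '[{"linear":[0.4,-0.05,0],"delta_rot":[0,0,0],"fingers":255},{"linear":[0.8,-0.08,0],"delta_rot":[0,0,0],"fingers":255},{"linear":[1,-0.1,0],"delta_rot":[0,0,0],"fingers":255},{"linear":[1,-0.1,0],"delta_rot":[0,0,0],"fingers":255},{"linear":[1,-0.1,0],"delta_rot":[0,0,0],"fingers":255},{"linear":[1,-0.1,0],"delta_rot":[0,0,0],"fingers":255},{"linear":[1,-0.1,0],"delta_rot":[0,0,0],"fingers":255},{"linear":[1,-0.1,0],"delta_rot":[0,0,0],"fingers":255},{"linear":[1,-0.1,0],"delta_rot":[0,0,0],"fingers":255},{"linear":[1,-0.1,0],"delta_rot":[0,0,0],"fingers":255},{"linear":[1,-0.1,0],"delta_rot":[0,0,0],"fingers":255},{"linear":[0.8,-0.08,0.2],"delta_rot":[0,0,0],"fingers":255},{"linear":[0.5,-0.06,0.4],"delta_rot":[0,0,0],"fingers":255},{"linear":[0.1,-0.07,0.4],"delta_rot":[0,0,0],"fingers":255},{"linear":[0,0,0],"delta_rot":[0,0,0],"fingers":255},{"linear":[0,0,0],"delta_rot":[0,0,0],"fingers":255}]'
python3 - <<'E'
from h import *
C,im=snap('wrist','w11')
z=robot.sense()['eef_pos'][2]
for n,zz in [('tray',z+.06),('caddy',.02),('date_box',.066),('coffee_tin',.066)]:
    for d in robot.outline_of('wrist',n): print(n,round(d['confidence'],2),d['point'],rect(C,d['region'].astype(np.uint8),zz))
go(.546,.0175,.022,74.7)
E
```

```text
time: 36.4
eef_pos: [0.5433, 0.0162, 0.057]
tool_rot: [-3.14, 0.002, 1.302]
contact_force: [0.4, -0.2, -1.5]
opening: 0.76
grasp_force: 67.0
tray 0.97 [275.2, 203.5] [549.   37.5 134.7  66.2  74.7]
caddy 0.81 [280.7, 34.7] [556.8  59.2 156.1 137.   74.9]
date_box 0.96 [384.6, 116.3] [608.4  62.9  53.4   7.4  75.3]
t 36.65 tcp [544.8  16.4  58.3] rpy [ 1.7995e+02 -1.0000e-02  7.4570e+01] F [-0.7 -0.1 -2.5] open 0.754 grip 67.0
 before-turn lin [0.05 0.03 1.45]
 rotvec tool (units) [ 0.01 -0.   -0.03]  after-turn lin [0.05 0.04 1.45]
```

View pics/w11.png

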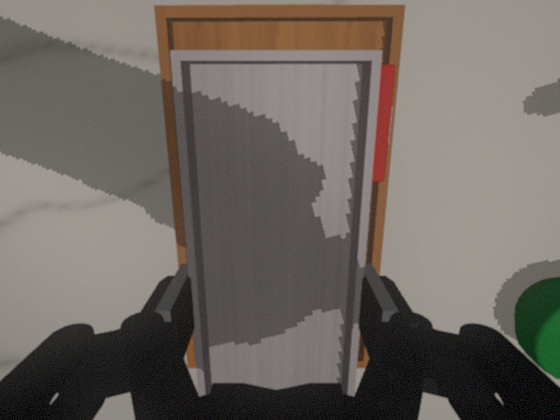

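The tray is centred over the caddy (tray columns 172–382, caddy 158–404) and parallel to it, with the red lid showing on the right. Small correction, then lowering.

```bash
python3 -m crank '[{"linear":[0.08,0.07,0.4],"delta_rot":[0,0,-0.02],"fingers":255},{"linear":[0,0,0.5],"delta_rot":[0,0,0],"fingers":255},{"linear":[0,0,0.3],"delta_rot":[0,0,0],"fingers":255},{"linear":[0,0,0.1],"delta_rot":[0,0,0],"fingers":255},{"linear":[0,0,0],"delta_rot":[0,0,0],"fingers":255},{"linear":[0,0,0],"delta_rot":[0,0,0],"fingers":255}]'
python3 -m crank '[{"linear":[0,0,0.08],"delta_rot":[0,0,0],"fingers":255},{"linear":[0,0,0.04],"delta_rot":[0,0,0],"fingers":255},{"linear":[0,0,0],"delta_rot":[0,0,0],"fingers":255},{"linear":[0,0,0],"delta_rot":[0,0,0],"fingers":255}]'
```

```text
time: 37.15
eef_pos: [0.5466, 0.0188, 0.0251]
tool_rot: [-3.141, 0.001, 1.305]
contact_force: [0.5, -0.4, -1.7]
opening: 0.751
grasp_force: 67.1
time: 37.48
eef_pos: [0.5469, 0.0192, 0.0225]
tool_rot: [3.141, -0.0, 1.305]
contact_force: [-0.4, 0.1, -1.2]
opening: 0.755
grasp_force: 67.1
```

```bash
python3 -m crank '[{"linear":[0,0,0.05],"delta_rot":[0,0,0],"fingers":255},{"linear":[0,0,0],"delta_rot":[0,0,0],"fingers":255},{"linear":[0,0,0],"delta_rot":[0,0,0],"fingers":255}]'
python3 - <<'E'
from h import *
go(.546,.0175,.022,74.7)
C,im=snap('wrist')
for n,zz in [('tray',.082),('caddy',.02)]:
    for d in robot.outline_of('wrist',n): print(n,round(d['confidence'],2),d['point'],rect(C,d['region'].astype(np.uint8),zz))
E
```

```text
time: 37.73
eef_pos: [0.5471, 0.0192, 0.0221]
tool_rot: [3.141, -0.001, 1.305]
contact_force: [-3.3, 0.1, 7.6]
opening: 0.755
grasp_force: 68.0
t 37.73 tcp [547.1  19.2  22.1] rpy [ 1.7999e+02 -7.0000e-02  7.4790e+01] F [-3.3  0.1  7.6] open 0.755 grip 68.0
 before-turn lin [-0.08 -0.02  0.  ]
 rotvec tool (units) [ 0.   -0.01  0.02]  after-turn lin [-0.08 -0.02  0.  ]
tray 0.94 [273.6, 203.1] [552.4  40.1 136.1  67.2  74.6]
caddy 0.94 [266.9, 34.7] [557.5  62.5 144.6 137.2  74.8]
```

```bash
python3 -m crank '[{"linear":[0,0,0],"delta_rot":[0,0,0],"fingers":50},{"linear":[0,0,0],"delta_rot":[0,0,0],"fingers":30},{"linear":[0,0,0],"delta_rot":[0,0,0],"fingers":0},{"linear":[0,0,0],"delta_rot":[0,0,0],"fingers":0},{"linear":[0,0,0],"delta_rot":[0,0,0],"fingers":0},{"linear":[0,0,-0.3],"delta_rot":[0,0,0],"fingers":0},{"linear":[0,0,-0.8],"delta_rot":[0,0,0],"fingers":0},{"linear":[0,0,-1],"delta_rot":[0,0,0],"fingers":0},{"linear":[0,0,-1],"delta_rot":[0,0,0],"fingers":0},{"linear":[0,0,-1],"delta_rot":[0,0,0],"fingers":0},{"linear":[-0.5,0,-1],"delta_rot":[0,0,0],"fingers":0},{"linear":[-1,0,-0.5],"delta_rot":[0,0,0],"fingers":0},{"linear":[-1,0,0],"delta_rot":[0,0,0],"fingers":0},{"linear":[-1,0,0],"delta_rot":[0,0,0],"fingers":0},{"linear":[-1,0,0],"delta_rot":[0,0,0],"fingers":0},{"linear":[-1,0,0],"delta_rot":[0,0,0],"fingers":0},{"linear":[-1,0,0],"delta_rot":[0,0,0],"fingers":0},{"linear":[-1,0,0],"delta_rot":[0,0,0],"fingers":0},{"linear":[-0.5,0,0],"delta_rot":[0,0,0],"fingers":0},{"linear":[0,0,0],"delta_rot":[0,0,0],"fingers":0}]'
python3 - <<'E'
from h import *
C,im=snap('top')
for n,zz in [('tray',.082),('caddy',.02),('cup',.052),('coaster',.006),('sugar_bowl',.07)]:
    for d in robot.outline_of('top',n): print(n,round(d['confidence'],2),d['point'],rect(C,d['region'].astype(np.uint8),zz))
_,s=snap('scene')
a=cv2.resize(im[160:320,140:350],(400,305),interpolation=2);b=cv2.resize(s[110:290,200:400],(400,360),interpolation=2)[:305]
cv2.imwrite('pics/f.png',np.hstack([a,b])[:,:,::-1]); go(0.5,0,.2)
E
```

```text
time: 39.55
eef_pos: [0.493, -0.1774, 0.1621]
tool_rot: [3.14, 0.001, 1.299]
contact_force: [-0.7, -0.5, -0.1]
opening: 1.002
grasp_force: 0.0
tray 0.67 [264.5, 244.6] [548.1  17.5 180.9  69.3  74.1]
caddy 0.55 [273.2, 259.8] [545.9  17.4 241.6 137.1  74.7]
cup 0.74 [173.5, 254.2] [524.4 264.8  50.7  42.1  89.1]
coaster 0.92 [181.2, 259.4] [523.5 269.2  87.6  86.8 135. ]
sugar_bowl 0.74 [307.3, 180.1] [ 711.3 -110.5   65.1   64.1  179.1]
t 39.9 tcp [ 494.7 -172.7  161. ] rpy [-1.7998e+02 -1.0000e-02  7.4910e+01] F [-0.4  0.4  0.1] open 0.996 grip 0.0
 before-turn lin [ 6.72 -1.59 -1.56]
```

View pics/f.png

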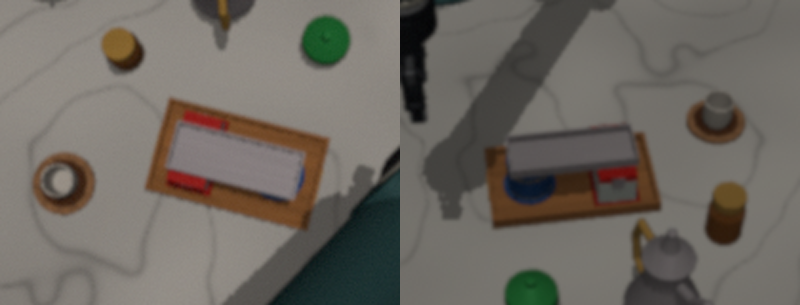

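The final views show the tray level and centred across both lids (crop at 236,160), the cup upright in the middle of the coaster, the bystanders untouched and the gripper clear. Handing in.

```bash
python3 -c "
from rig import robot
print(robot.sign_off())"
```

```text
the job is handed in; nothing more can be done
None
```

The job is handed in at about 40 s: cup on the coaster, tin on the blue pad, box on the red pad, and tray across both lids, each within about 2–3 mm of centre by the camera measurements; the first try at the cup closed on nothing (the fingertips sit about 43 mm short of the reported TCP), and the judge's verdict isn't shown.

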